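# Drain the analyser's test cell by its valve override

## Task

Drain the analyser's test cell by hand: turn the small white beaker, drying mouth-down on the dark mat, mouth-up, stand it on the slotted drip tray right under the drain spout and let go of it, without dropping it. Then take the red-handled override pin from its stand, reach it down through the blue-ringed hole in the deck, push the recessed drain button all the way down, and finish while still gripping the pin and holding the button down. Do not press the drain button before the beaker is in place, and leave the yellow-ringed sample valve and the other things on the bench alone.

Things in the scene. Friction and masses are not known exactly. Their poses are not given: they have to be found in the camera images.
- beaker_center (a point): centre (half-way up) of the opaque white beaker: 70 mm high, 90 g, round wall 45 to 47 mm across, 54 mm flange (4.5 mm thick) at the mouth, six-sided foot 6 mm thick, 54 mm across flats, 62 across corners: lying, it rests level on foot and flange, centre 27 mm up, and does not roll. z axis from mouth to foot: straight up at the start, straight down when mouth-up; x axis through a flat of the foot
- mat: dark rubber drying mat, fixed to the bench, 200 x 220 mm and 3 mm thick, on which the beaker stands mouth-down; origin at the centre of its underside
- analyser: white bench fuel analyser, fixed. Origin on the bench under its front face; x points from the front into the machine, z up. Level deck 100 mm high, y = -200 to 240 mm, 190 mm deep; behind it a cabinet 215 mm high with a black rack of covered beakers on top. In front on the bench a flat stainless slotted drip tray, 12 mm high, x = -185 to -10 mm, y = -160 to 20 mm
- spout_tip (a point): lower end of the 12 mm steel swan-neck drain spout with its blue end ring, 150 mm above the bench, 138 mm above the drip tray. The tube rises from the deck 140 mm further along the analyser's x axis, arches over at up to 206 mm high and comes down here
- tray_spot (a point): point on top of the drip tray (12 mm above the bench) straight below the spout: where the beaker's foot belongs
- pin_grip (a point): middle of the red handle of the override pin, upright in its stand at the start. Handle round, 14 mm across, 65 mm long; below it a black collar 20 mm across, 5 mm thick, its underside 37.5 mm below this point and resting on the stand; below that a steel pin 6 mm across, 50 mm long. z axis from tip to handle. 50 g. It lifts straight out
- pin_tip (a point): free end of the steel pin, 87.5 mm below the handle's middle along the pin's own axis
- tool_stand: fixed grey block, 60 x 130 x 55 mm high, with the override pin in the hole at y = +42 mm and a green hex driver, about as high as the pin, in the hole at y = -42 mm; origin at the centre of its underside
- drain_hole (a point): centre of the blue-ringed round hole, 16 mm across, in the top of the deck (100 mm above the bench). The hole goes straight down; the flat top of the orange drain button, 13 mm across, lies 22 mm below this point, centred
- drain_button (a joint): how far the drain button is pushed down: 0 is up, 0.006 m is fully down. Its spring takes 1.8 N to start and 5.4 N fully down, and pushes it back up when let go
- sample_hole (a point): centre of the yellow-ringed hole of the same size, 75 mm from the blue one: the sample valve, not to be touched
- sample_button (a joint): how far the sample valve's button, 22 mm below the yellow-ringed hole, is pushed down (m); must stay up
- hex_driver: green-handled hex driver in the tool stand, a bystander, handle up to 24 mm across; origin at its lower end
- amber_bottle: amber sample bottle, 60 mm across, 135 mm high, a bystander; origin under its centre
- sample_can: aluminium sample can, 68 mm across, 100 mm high, a bystander; origin under its centre
- covered_beaker: translucent beaker with white collar and black lid, 84 mm across, 101 mm high, a bystander; origin under its centre
- fittings_bin: blue open bin with brass and steel fittings, 110 x 150 x 50 mm, a bystander; origin under its centre
- timer: black bench timer, 60 x 80 x 20 mm, a bystander; origin under its centre

How it is judged:
By the outcome, as a careful person would: the job done as asked, in the order asked, and still so for the second after the job is handed in, while the arm keeps its last pose, push and grip.
It also fails if it takes over 72 s, if anything falls off the work surface, if the arm or the gripper's body presses on something with over 40 N, if the wrist force passes 120 N, or if a joint passes its speed limit or range.

## Robot

A 6-joint arm with a two-finger parallel gripper is mounted at the origin on the work surface. World frame = base frame: x ahead of the robot, y to its left, z up, the work surface at z = 0. Lengths are in m, angles in degrees, forces in N, time in s.
With the tool pointing down it reaches from about 0.4 to 0.825 m from the base axis. Payload 7 kg.
Tool frame: the origin (TCP) lies on the mounting face of the last link; the fingertips stand 178 mm ahead of it and the grasp point (between the pads) lies 159 mm ahead of it (ctrl.tip_extent is the distance from the TCP to the fingertips, in m); z points along the fingers, y is the direction in which the jaws open and shut (so a half turn about z gives the same grasp; the last joint's range is limited). The gripper opens to 88 mm and grips with 3 to 60 N. Pads are 19 mm wide; open, the fingers measure 130 mm over their backs; the gripper's body (78 mm by 193 mm) begins 47 mm behind the grasp point.
Start: joints at [79.532, 20.546, 0.682, 0, -70.136, -16.507], TCP at [0.306, 0.602, 0.405] pointing down, gripper open.
Joint ranges: [-176.03, 176.03], [-82.01, 121.73], [-58.28, 71.71], [-173.87, 95.51], [-174.79, -0.11], [-173.66, 173.66]. Speed limits (degrees/s): [136.94, 136.94, 172.46, 180, 180, 180].

## Interface

Orientations are given as [roll, pitch, yaw] about the fixed x, y, z axes, in that order (R = Rz(yaw) Ry(pitch) Rx(roll)).
In Python, from plant import ctrl gives the robot as it stands. The module is installed in compiled form; this text tells all that it offers.
- The arm moves only by the tool carry_out, never from a script. Its argument "moves" is text: rows parted by semicolons, each of 7 numbers parted by spaces: the finger opening in m, from 0 to 0.0876, then the shift along the tool's x, y, z in m, then the turn, a rotation vector about the tool's x, y, z in rad. A call has 1 to 20 rows; each row is the pose to reach, as a shift and turn from the pose commanded when the call began, along the tool's axes at that moment; what a row does not reach only later rows make up. A row lasts 1/10 s, in which the tool goes at most 50 mm and 8.59 degrees, less where a joint would pass 70% of its speed; a pose out of reach is approached as far as the arm can. A call with a gripper value outside its range is refused whole. The fingers move at their own pace and stop on an object; the grip force is fixed at half the most. Time passes only in rows, so rows that repeat a pose let the fingers close. It gives the time, the measured TCP pose, the force and the opening at its end, in the units of the state.
- ctrl.get_obs(): the state, without advancing time (a new reading comes with each control period).
- ctrl.snapshot(name): name is "scene" or "side" or "wrist"; returns a dict with "image" (480x640x3 uint8, red, green, blue), "K" (3x3 intrinsics, pixels), "R" (3x3) and "t" (3): a world point X has camera coordinates R X + t. Camera axes: x right, y down, z forward; pixel columns grow to the right and rows downward; lengths in m; the calibration is good to about 2 mm. A picture is of the moment at which its call begins. There is no depth.
- ctrl.close_job(): hands the job in, once; it reports no verdict.
Trained networks look in a picture, given as the dict that the camera call returned (one of the last four; its "shot" number tells which), for a name from the list of things; names that differ only in an ending like _2 or _b are one class to them, and where a whole thing is asked for, a point or a joint stands for the part that bears it (a point fixed in the world has none). Each returns a list of dicts, best first, with "confidence" (0 to 1); they miss things now and then, are a little off and sometimes report something else, mostly with a low value. They report only what shows in the picture. A call takes as long as a camera call.
- ctrl.recognise(picture, label): "extent" ([left, top, right, bottom] in pixels, round what is visible of it).
- ctrl.trace(picture, label): "region" (480x640 bool, what is visible of it) and "extent" ([left, top, right, bottom] in pixels, round what is visible of it).
- ctrl.mark_of(picture, label): "at" ([row, column] in pixels: a listed point, or the origin of a listed thing).
The state is a dict: "clock": time; "joint_pos": joint angles; "qvel": joint speeds; "tau": joint torques, N m; "tool_pos": TCP position; "orientation": TCP orientation; "force": force on the tool from outside, world axes, zero at the start; "moment": the same for the moment, N m; "opening": finger opening in m.
Only numpy, scipy, OpenCV 4.12 (cv2) and the standard library are available. Lean on these libraries where they do the work, as an engineer would, in place of code of your own. Each camera call takes 0.05 s, during which the arm holds its last target.

## Working session

There is one attempt and no reset: what is moved stays moved. The work goes in short steps, Python scripts to look and compute and a tool call to move; the robot and the scene stay as the last step left them, time stands still between calls to the robot, and variables do not carry over. Pictures are saved under pics/ and viewed, and the job is handed in when it is done.

Besides the shell and the picture viewer there is one more tool, called after "Emit:" by a JSON object that holds its "method" and its "body", one argument or row to a line. carry_out: Moves the arm, as the interface text tells. Its arguments: {"type":"object","properties":{"moves":{"type":"string"}},"required":["moves"]}

```bash
mkdir -p pics; ls; cat > h.py <<'E'
import numpy as np, cv2
from plant import ctrl
from scipy.spatial.transform import Rotation as Ro
def save(p,n): cv2.imwrite('pics/'+n+'.png',p['image'][:,:,::-1])
def proj(p,X):
    c=p['R']@np.array(X)+np.array(p['t']).ravel(); u=p['K']@c; return u[:2]/u[2]
def ray(p,uv):
    R=np.array(p['R']);o=-R.T@np.array(p['t']).ravel()
    d=R.T@np.linalg.solve(p['K'],[uv[0],uv[1],1.]);return o,d/np.linalg.norm(d)
def onz(p,uv,z):
    o,d=ray(p,uv);return o+d*(z-o[2])/d[2]
def tri(l):
    A=0;b=0
    for p,uv in l:
        o,d=ray(p,uv);M=np.eye(3)-np.outer(d,d);A=A+M;b=b+M@o
    X=np.linalg.solve(A,b)
    return X,[np.linalg.norm(proj(p,X)-uv) for p,uv in l]
def pose():
    s=ctrl.get_obs();return np.array(s['tool_pos']),Ro.from_euler('xyz',s['orientation'],degrees=True)
E
python3 - <<'E'
from h import *
np.set_printoptions(precision=4,suppress=True)
P={n:ctrl.snapshot(n) for n in ['scene','side','wrist']}
for n in P: save(P[n],n+'0'); print(n,P[n]['K'][0],-P[n]['R'].T@np.array(P[n]['t']).ravel(),P[n]['R'][2])
print(ctrl.get_obs())
for l in ['beaker_center','mat','analyser','spout_tip','tray_spot','pin_grip','pin_tip','tool_stand','drain_hole','sample_hole','hex_driver','amber_bottle','sample_can','covered_beaker','fittings_bin','timer']:
    obs=[]
    for n in P:
        r=ctrl.mark_of(P[n],l)
        if r:
            print(l,n,[(np.round(q['at'],1),round(q['confidence'],2)) for q in r[:2]])
            if r[0]['confidence']>.4: obs.append((P[n],np.array(r[0]['at'])[::-1]))
    if len(obs)>1: print('   ',*tri(obs))
print(ctrl.get_obs()['clock'])
E
```

```text
pics
scene [564.7879   0.     322.8046] [1.367  0.7187 0.8059] [-0.5916 -0.5991 -0.5395]
side [441.9933   0.     318.2609] [ 0.2396 -0.8406  0.5901] [ 0.3614  0.7823 -0.5074]
wrist [385.8285   0.     317.8206] [0.3769 0.5656 0.3842] [-0.2597  0.1315 -0.9567]
{'clock': 0.15, 'joint_pos': array([ 79.5309,  20.5828,   0.6461,  -0.0129, -70.1385, -16.5053]), 'qvel': array([-0.0448, -0.1504,  0.1937,  0.0293,  0.0455,  0.0058]), 'tau': array([ -0.001 , -58.3273,  29.3292,   7.0012,   0.0088,  -0.0001]), 'tool_pos': array([0.3061, 0.6014, 0.4039]), 'orientation': array([179.9245,  -0.0097, -26.9788]), 'force': array([-0.1336,  1.3184,  0.1614]), 'moment': array([-0.0014,  0.0294, -0.0229]), 'opening': 0.08775500552119969}
beaker_center scene [(array([256.1, 335.7]), 0.58), (array([267.1, 331.1]), 0.33)]
beaker_center side [(array([277.4, 294.8]), 0.89)]
    [ 0.5271 -0.0877  0.0365] [np.float64(0.49670794728304707), np.float64(0.5570554928036843)]
mat scene [(array([310.1, 252.6]), 0.38)]
mat side [(array([290. , 300.4]), 0.7), (array([263.7, 391.9]), 0.67)]
analyser scene [(array([336.6, 
[... 1528 characters left out ...]
 [ 0.7586 -0.2035  0.0056] [np.float64(1.986320995188702), np.float64(2.1429061132216005)]
covered_beaker scene [(array([335.6, 285.8]), 0.72)]
covered_beaker side [(array([240.1, 370.4]), 0.89)]
    [0.7875 0.0212 0.0057] [np.float64(1.0934805564388175), np.float64(0.8755402771406503)]
fittings_bin scene [(array([237.4, 204.5]), 0.86), (array([285.8, 230.2]), 0.19)]
fittings_bin side [(array([367.3, 449.4]), 0.68)]
    [ 0.681  -0.4281  0.0029] [np.float64(0.8642059098655971), np.float64(1.346614458325256)]
timer scene [(array([253.7, 255.7]), 0.63)]
timer side [(array([326.8, 382. ]), 0.72)]
    [ 0.6315 -0.2777 -0.0001] [np.float64(1.0735544703704263), np.float64(1.4063172043056507)]
2.55
```

View pics/scene0.png

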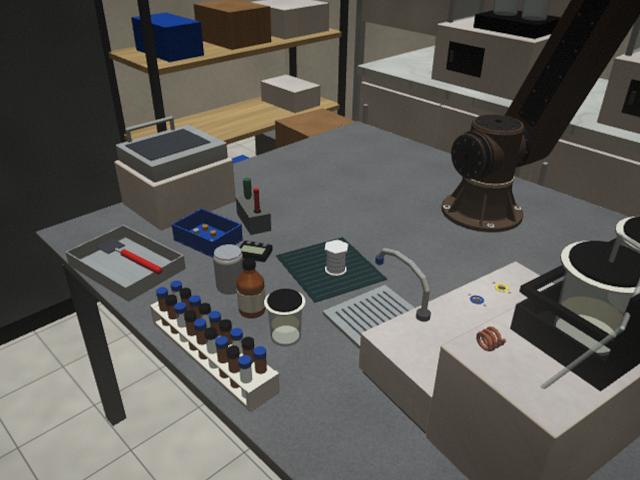

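View pics/side0.png

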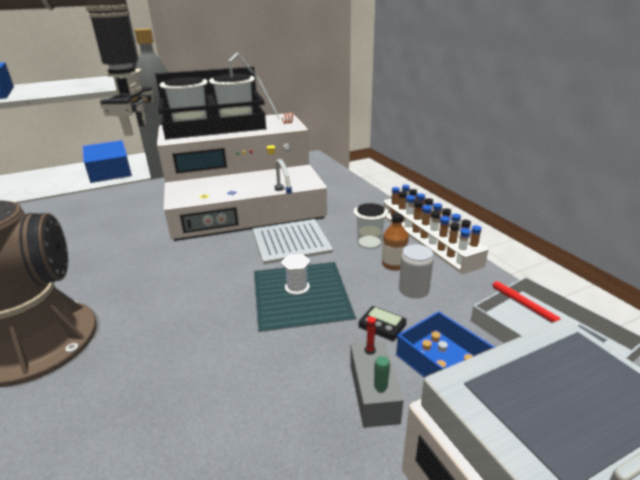

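View pics/wrist0.png

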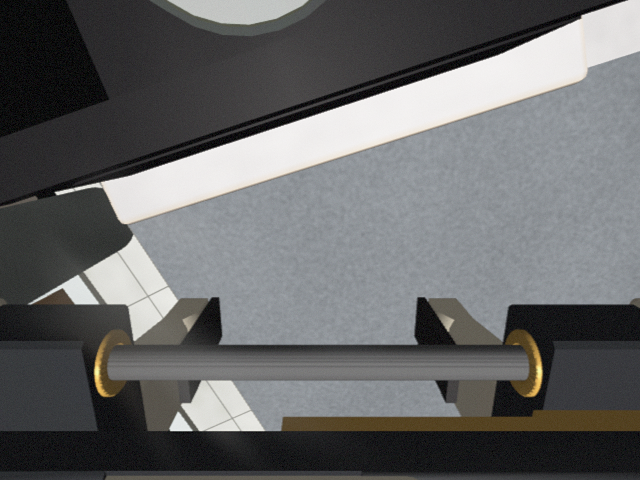

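Emit:
{"method": "carry_out", "body": {
  "moves": "0.087 0 0 -0.04 0 0 0; 0.087 0.45 0.52 -0.04 0 0 0; 0.087 0.45 0.52 -0.04 0 0 0; 0.087 0.45 0.52 -0.04 0 0 0; 0.087 0.45 0.52 -0.04 0 0 0; 0.087 0.45 0.52 -0.04 0 0 0; 0.087 0.45 0.52 -0.04 0 0 0; 0.087 0.45 0.52 -0.04 0 0 0; 0.087 0.45 0.52 -0.04 0 0 0; 0.087 0.45 0.52 -0.04 0 0 0; 0.087 0.45 0.52 -0.04 0 0 0; 0.087 0.45 0.52 -0.04 0 0 0; 0.087 0.45 0.52 -0.04 0 0 0; 0.087 0.45 0.52 -0.04 0 0 0; 0.087 0.45 0.52 -0.04 0 0 0; 0.087 0.45 0.52 -0.04 0 0 0; 0.087 0.45 0.52 -0.04 0 0 0; 0.087 0.45 0.52 -0.04 0 0 0"
}}

```text
clock: 4.35
tool_pos: [0.4712, -0.0656, 0.4447]
orientation: [-180.0, -0.0, -27.0]
force: [1.1, -0.1, 0.3]
opening: 0.087
```

```bash
python3 - <<'E'
from h import *
np.set_printoptions(precision=4,suppress=True)
p=ctrl.snapshot('wrist'); save(p,'wrist1')
s=ctrl.get_obs(); print(s)
for l in ['beaker_center','mat','tray_spot','spout_tip','timer']:
    r=ctrl.mark_of(p,l); print(l,[(np.round(q['at'],1),round(q['confidence'],2)) for q in r[:2]])
    if r: print(onz(p,np.array(r[0]['at'])[::-1],{'beaker_center':.038,'tray_spot':.012,'spout_tip':.15}.get(l,0)))
E
```

```text
{'clock': 4.4, 'joint_pos': array([ 15.8886,  -0.1358, -19.7538,  -0.0048, -70.3618,  47.1998]), 'qvel': array([ 0.6137, -0.0558,  0.1218,  0.0452, -0.0155,  0.0864]), 'tau': array([ -0.6097, -29.0141,  29.43  ,   6.9652,   0.0778,  -0.0066]), 'tool_pos': array([ 0.4712, -0.0653,  0.4448]), 'orientation': array([-179.9829,   -0.0118,  -26.9132]), 'force': array([ 0.2834, -0.5682,  0.0503]), 'moment': array([ 0.0316,  0.0266, -0.0192]), 'opening': 0.0870561667798787}
beaker_center []
mat [(array([143.8, 320.5]), 0.7)]
[ 0.5321 -0.0991  0.    ]
tray_spot [(array([175.9, 115.4]), 0.59)]
[0.6016 0.1087 0.012 ]
spout_tip [(array([195.1,  19.1]), 0.78)]
[0.6018 0.1078 0.15  ]
timer []
```

View pics/wrist1.png

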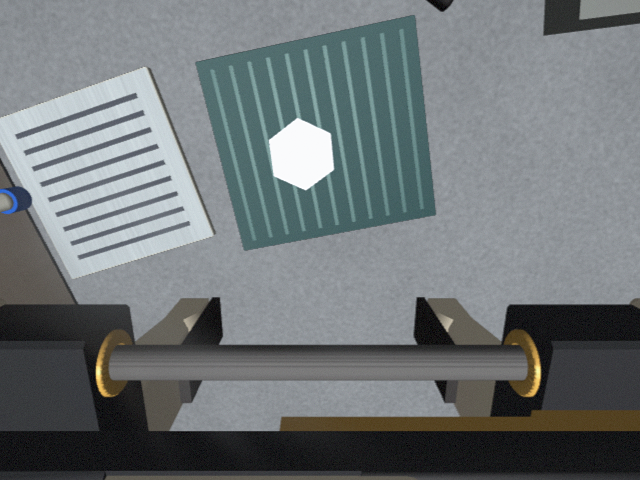

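```bash
python3 - <<'E'
from h import *
np.set_printoptions(precision=4,suppress=True)
p=ctrl.snapshot('wrist')
g=cv2.cvtColor(p['image'],cv2.COLOR_RGB2GRAY)
m=(g>225).astype(np.uint8); m[:, :230]=0;m[:,400:]=0;m[:90]=0;m[250:]=0
c=max(cv2.findContours(m,0,1)[0],key=cv2.contourArea)
W=np.array([onz(p,q[0]+0.0,.073)[:2] for q in c])
ctr=(W.max(0)+W.min(0))/2; M=cv2.moments(c); ctr=onz(p,(M['m10']/M['m00'],M['m01']/M['m00']),.073); print('foot centre',ctr)
# fit: support function widths
best=[]
for a in range(0,180,2):
    u=np.array([np.cos(np.radians(a)),np.sin(np.radians(a))]); w=W@u; best.append((np.ptp(w),a))
print([ (a,round(w,4)) for w,a in best[::3]])
a=np.array([a for w,a in best]);w=np.array([w for w,a in best])
print('flat dir mod60',np.degrees(np.angle(np.sum(-w*np.exp(1j*np.radians(a)*6))))/6, w.min(),w.max())
for q in cv2.approxPolyDP(c,4,True)[:,0]: print(q,onz(p,q+0.,.073)[:2])
E
```

```text
foot centre [ 0.5338 -0.0804  0.073 ]
[(0, np.float64(0.0573)), (6, np.float64(0.055)), (12, np.float64(0.0549)), (18, np.float64(0.0569)), (24, np.float64(0.0588)), (30, np.float64(0.0602)), (36, np.float64(0.0608)), (42, np.float64(0.0608)), (48, np.float64(0.0601)), (54, np.float64(0.0588)), (60, np.float64(0.0568)), (66, np.float64(0.0548)), (72, np.float64(0.0551)), (78, np.float64(0.0577)), (84, np.float64(0.0597)), (90, np.float64(0.061)), (96, np.float64(0.0617)), (102, np.float64(0.0616)), (108, np.float64(0.061)), (114, np.float64(0.0597)), (120, np.float64(0.0579)), (126, np.float64(0.0554)), (132, np.float64(0.055)), (138, np.float64(0.0575)), (144, np.float64(0.0594)), (150, np.float64(0.0607)), (156, np.float64(0.0613)), (162, np.float64(0.0613)), (168, np.float64(0.0606)), (174, np.float64(0.0593))]
flat dir mod60 8.94761385396576 0.054214007297462896 0.061728942636314524
[298 118] [ 0.562  -0.0914]
[270 140] [ 0.5569 -0.061 ]
[274 175] [ 0.5288 -0.0495]
[306 189] [ 0.5046 -0.0694]
[333 169] [ 0.5095 -0.0992]
[330 133] [ 0.5384 -0.1105]
```

Emit:
{"method": "carry_out", "body": {
  "moves": "0.087 0.04 0.08 0 0 0 -0.15;0.087 0.04 0.08 0 0 0 -0.3;0.087 0.04 0.08 0 0 0 -0.45;0.087 0.04 0.08 0 0 0 -0.6;0.087 0.04 0.08 0 0 0 -0.75;0.087 0.04 0.08 0 0 0 -0.9;0.087 0.04 0.08 0 0 0 -1.05;0.087 0.04 0.08 0 0 0 -1.2;0.087 0.04 0.08 0 0 0 -1.35;0.087 0.04 0.08 0 0 0 -1.5;0.087 0.04 0.08 0 0 0 -1.65;0.087 0.04 0.08 0 0 0 -1.676;0.087 0.04 0.08 0 0 0 -1.676"
}}

```text
clock: 6.0
tool_pos: [0.4708, -0.1552, 0.4447]
orientation: [180.0, -0.0, 69.1]
force: [-0.5, 0.5, 0.9]
opening: 0.0869
```

```bash
python3 - <<'E'
from h import *
np.set_printoptions(precision=4,suppress=True)
s=ctrl.get_obs(); print(s['clock'],s['joint_pos'],s['tool_pos'],s['orientation'])
P={n:ctrl.snapshot(n) for n in ['scene','side']}
for n in P:
    save(P[n],n+'2'); print(n)
    r=ctrl.trace(P[n],'beaker_center')
    for q in r[:2]: print(q['extent'],q['confidence'])
    for X in [(.5338,-.0804,.073),(.5338,-.0804,.038),(.5338,-.0804,.003),(.527,-.088,.038),(.527,-.088,.073)]: print(X,proj(P[n],X))
    u,v=proj(P[n],(.53,-.084,.038)).astype(int)
    c=P[n]['image'][v-50:v+50,u-60:u+60]; cv2.imwrite(f'pics/crop_{n}.png',cv2.resize(c[:,:,::-1],None,fx=5,fy=5,interpolation=0)); print('crop origin',u-60,v-50)
E
```

```text
6.0 [  4.5194   1.9341 -17.6551  -0.0003 -70.4091 154.6117] [ 0.4708 -0.1552  0.4447] [179.9986  -0.0009  69.131 ]
scene
[322.1, 239.8, 347.9, 274.0] 0.96
[324.9, 217.7, 639.1, 479.2] 0.61
(0.5338, -0.0804, 0.073) [335.7749 245.966 ]
(0.5338, -0.0804, 0.038) [335.4293 258.0026]
(0.5338, -0.0804, 0.003) [335.093  269.7156]
(0.527, -0.088, 0.038) [335.1796 255.7131]
(0.527, -0.088, 0.073) [335.5196 243.7202]
crop origin 275 206
side
[282.1, 257.6, 308.6, 291.4] 0.59
(0.5338, -0.0804, 0.073) [294.9416 260.9195]
(0.5338, -0.0804, 0.038) [295.748  274.2166]
(0.5338, -0.0804, 0.003) [296.5258 287.0408]
(0.527, -0.088, 0.038) [294.2611 276.753 ]
(0.527, -0.088, 0.073) [293.4199 263.3861]
crop origin 234 225
```

Emit:
{"method": "carry_out", "body": {
  "moves": "0.087 -0.02 0.01 0.02 0 0.15 0;0.087 -0.04 0.02 0.04 0 0.3 0;0.087 -0.059 0.031 0.05 0 0.45 0;0.087 -0.059 0.031 0.05 0 0.6 0;0.087 -0.059 0.031 0.05 0 0.6 0"
}}

```text
clock: 6.7
tool_pos: [0.4944, -0.1661, 0.4336]
orientation: [-177.9, -30.5, 64.0]
force: [-0.4, -1.0, -0.8]
opening: 0.0869
```

```bash
python3 - <<'E'
from h import *
np.set_printoptions(precision=4,suppress=True)
s=ctrl.get_obs(); print(s['clock'],s['joint_pos'],s['tool_pos'],s['orientation'])
E
```

```text
6.7 [-11.5067   6.2448  -5.41   -31.1973 -74.7444 173.5225] [ 0.4944 -0.1661  0.4336] [-177.8821  -30.4609   64.0019]
```

```bash
cat > kin.py <<'E'
import numpy as np
from scipy.spatial.transform import Rotation as Ro
from scipy.optimize import least_squares
S4=-1
C=np.array([[0,0,1],[-1,0,0],[0,-1,0]],float) # cols tool x=-y, y=-z, z=x
E=lambda ax,a: Ro.from_euler(ax,a,degrees=True).as_matrix()
def parts(q,s4=None):
    s4=S4 if s4 is None else s4
    A=E('z',q[0]);B=A@E('y',q[1]-q[2]);D=B@E('x',s4*q[3]);F=D@E('y',-q[4]);T=F@E('x',-q[5])@C
    return A,B,D,F,T
def rows(q,s4=None):
    A,B,D,F,T=parts(q,s4)
    U=A@E('y',q[1])
    # params a1,off(y),h,L2,L3,e3,w,d6
    return np.stack([A[:,0],A[:,1],A[:,2],U[:,2],B[:,0],B[:,2],D[:,1],F[:,0]],1)
data=[([79.5309,20.5828,0.6461,-0.0129,-70.1385,-16.5053],[.3061,.6014,.4039],[179.92,-.01,-26.98]),
([15.8886,-.1358,-19.7538,-.0048,-70.3618,47.1998],[.4712,-.0653,.4448],[-179.98,-.01,-26.91]),
([4.5194,1.9341,-17.6551,-.0003,-70.4091,154.6117],[.4708,-.1552,.4447],[180,0,69.131]),
([-11.5067,6.2448,-5.41,-31.1973,-74.7444,173.5225],[.4944,-.1661,.4336],[-177.8821,-30.4609,64.0019])]
E
cat > fit.py <<'E'
from kin import *
np.set_printoptions(precision=4,suppress=True)
for s4 in (1,-1):
    for q,p,r in data:
        R=Ro.from_euler('xyz',r,degrees=True).as_matrix(); print(s4,np.degrees((Ro.from_matrix(parts(q,s4)[4].T@R)).magnitude()),end=' ')
    A=np.vstack([rows(q,s4) for q,p,r in data]); b=np.hstack([p for q,p,r in data])
    x,res,rk,sv=np.linalg.lstsq(A,b,rcond=1e-3); print('\n',x,rk,sv,np.abs(A@x-b).max())
E
python3 fit.py
```

```text
1 0.027524555712402136 1 0.012422728271583304 1 0.001734968955911721 1 62.39463765287616 
 [ 0.2808 -0.1846 -0.1285  0.6025  0.2418 -0.2143 -0.0072 -0.2534] 7 [3.9673 2.8501 2.793  0.403  0.3423 0.2227 0.0856 0.0033] 0.0011065525287956013
-1 0.004623608956420812 -1 0.004705612317851133 -1 0.001723334767816911 -1 6.969180906990183e-05 
 [ 0.2476 -0.0648  0.14    0.6011  0.2042 -0.01   -0.127   0.2187] 7 [3.9673 2.8501 2.793  0.403  0.3423 0.2227 0.0856 0.0033] 0.0010208226794736208
```

```bash
cat > scan.py <<'E'
from kin import *
lo=np.array([-176,-82,-58.28,-173.87,-174.79,-173.66]);hi=np.array([176,121.7,71.7,95.51,-.11,173.66])
def tgt(h,al,up):
    d=np.array([np.cos(np.radians(al))*np.cos(np.radians(h)),np.cos(np.radians(al))*np.sin(np.radians(h)),-np.sin(np.radians(al))])
    y=np.array([np.sin(np.radians(h)),-np.cos(np.radians(h)),0])*(1 if up else -1)
    return np.stack([np.cross(y,d),y,d],1)
def wrist(R,j1,p):
    M=(E('z',j1)@E('y',p)).T@R@C.T  # = Rx(-j4)Ry(-j5)Rx(-j6)
    out=[]
    c5=np.clip(M[0,0],-1,1); 
    j5=-np.degrees(np.arccos(c5)) # Ry(-j5), angle b=-j5>0
    # Rx(a)Ry(b)Rx(g): M[1,0]=sin a sin b, M[2,0]=-cos a sin b ; M[0,1]=sin b sin g; M[0,2]=sin b cos g
    a=np.degrees(np.arctan2(M[1,0],-M[2,0])); g=np.degrees(np.arctan2(M[0,1],M[0,2]))
    return -a,j5,-g
if __name__=='__main__':
  for h in (69,9,-51):
   for up in (1,0):
    R=tgt(h,20,up); print(h,up)
    for j1 in (-40,-20,0,20):
      print(j1,[tuple(np.round(wrist(R,j1,p)).astype(int)) for p in (10,30,50,70)])
E
python3 scan.py
```

```text
69 1
-40 [(np.int64(-66), np.int64(-104), np.int64(-164)), (np.int64(-63), np.int64(-95), np.int64(-145)), (np.int64(-63), np.int64(-86), np.int64(-128)), (np.int64(-66), np.int64(-77), np.int64(-109))]
-20 [(np.int64(-70), np.int64(-86), np.int64(-171)), (np.int64(-73), np.int64(-79), np.int64(-152)), (np.int64(-78), np.int64(-74), np.int64(-132)), (np.int64(-84), np.int64(-71), np.int64(-111))]
0 [(np.int64(-72), np.int64(-67), np.int64(-177)), (np.int64(-82), np.int64(-62), np.int64(-156)), (np.int64(-92), np.int64(-61), np.int64(-133)), (np.int64(-103), np.int64(-64), np.int64(-111))]
20 [(np.int64(-72), np.int64(-48), np.int64(176)), (np.int64(-91), np.int64(-45), np.int64(-157)), (np.int64(-110), np.int64(-49), np.int64(-130)), (np.int64(-123), np.int64(-58), np.int64(-108))]
69 0
-40 [(np.int64(-66), np.int64(-104), np.int64(16)), (np.int64(-63), np.int64(-95), np.int64(35)), (np.int64(-63), np.int64(-86), np.int64(52)), (np.int64(-66), np.int64(-77), np.int64(71))]
-20 [(np.int64(-70), np.int64(-86), np.int64(9)), (np.int64(-73), np.int64(-79), np.int64(28)), (np.int64(-78), 
[... 2842 characters left out ...]
33), np.int64(-14), np.int64(133)), (np.int64(160), np.int64(-31), np.int64(104)), (np.int64(167), np.int64(-50), np.int64(95))]
-20 [(np.int64(68), np.int64(-32), np.int64(-166)), (np.int64(102), np.int64(-30), np.int64(154)), (np.int64(129), np.int64(-39), np.int64(122)), (np.int64(143), np.int64(-53), np.int64(103))]
0 [(np.int64(72), np.int64(-50), np.int64(-176)), (np.int64(90), np.int64(-47), np.int64(157)), (np.int64(108), np.int64(-50), np.int64(131)), (np.int64(121), np.int64(-58), np.int64(108))]
20 [(np.int64(72), np.int64(-69), np.int64(177)), (np.int64(81), np.int64(-64), np.int64(155)), (np.int64(91), np.int64(-63), np.int64(133)), (np.int64(101), np.int64(-65), np.int64(111))]
```

Emit:
{"method": "carry_out", "body": {
  "moves": "0.087 0 0 0 0 -0.15 0;0.087 0 0 0 0 -0.3 0;0.087 0 0 0 0 -0.45 0;0.087 0 0 0 0 -0.53 0;0.087 0 0 0 0 -0.53 0"
}}

```text
clock: 7.2
tool_pos: [0.494, -0.1645, 0.4329]
orientation: [-178.2, 0.2, 65.4]
force: [0.5, 0.5, -0.3]
opening: 0.0873
```

```bash
cat >> h.py <<'E'
def st():
    s=ctrl.get_obs();print(s['clock'],'q',np.round(s['joint_pos'],3).tolist(),'p',np.round(s['tool_pos'],4).tolist(),'o',np.round(s['orientation'],3).tolist(),'F',np.round(s['force'],1),round(s['opening'],4));return s
def rel(p,R,p0=None,R0=None):
    a,b=pose() if p0 is None else (p0,Ro.from_matrix(R0))
    return b.inv().apply(np.array(p)-a),(b.inv()*Ro.from_matrix(R)).as_rotvec()
E
python3 - <<'E'
from h import *
st()
E
```

```text
7.2 q [2.93, 5.485, -15.067, -0.674, -71.135, 152.674] p [0.494, -0.1645, 0.4329] o [-178.21, 0.214, 65.381] F [ 0.5  0.5 -0.3] 0.0873
```

Emit:
{"method": "carry_out", "body": {
  "moves": "0.087 0 0 0 0 0 0.15;0.087 0 0 0 0 0 0.3;0.087 0 0 0 0 0 0.45;0.087 0 0 0 0 0 0.6;0.087 0 0 0 0 0 0.75;0.087 0 0 0 0 0 0.9;0.087 0 0 0 0 0 1.05;0.087 0 0 0 0 0 1.2;0.087 0 0 0 0 0 1.35;0.087 0 0 0 0 0 1.5;0.087 0 0 0 0 0 1.65;0.087 0 0 0 0 0 1.8;0.087 0 0 0 0 0 1.95;0.087 0 0 0 0 0 2.1;0.087 0 0 0 0 0 2.25;0.087 0 0 0 0 0 2.4;0.087 0 0 0 0 0 2.55;0.087 0 0 0 0 0 2.7;0.087 0 0 0 0 0 2.85;0.087 0 0 0 0 0 3.0"
}}

```text
clock: 9.2
tool_pos: [0.4939, -0.1658, 0.4337]
orientation: [178.3, 0.3, -107.1]
force: [0.9, 0.2, 0.6]
opening: 0.0872
```

```bash
python3 - <<'E'
from h import *
from scan import tgt
np.set_printoptions(precision=4,suppress=True)
st()
G=np.array([.532,-.082,.037])
for al in (90,60,30):
    R=tgt(69,al,0); print(al,R[:,2],*rel(G-.159*R[:,2]+[0,0,.2],R))
E
```

```text
9.2 q [2.669, 5.453, -14.89, -0.946, -71.124, -19.399] p [0.4939, -0.1658, 0.4337] o [178.319, 0.348, -107.052] F [0.9 0.2 0.6] 0.0872
90 [ 0.  0. -1.] [-0.0911 -0.013   0.0379] [0.0295 0.0051 0.069 ]
60 [ 0.1792  0.4668 -0.866 ] [-0.0117 -0.0081  0.0589] [ 0.0469 -0.5183  0.0597]
30 [ 0.3104  0.8085 -0.5   ] [ 0.0468 -0.0058  0.1168] [ 0.0629 -1.0416  0.0471]
```

Tilt in place over the beaker, jaws open.

Emit:
{"method": "carry_out", "body": {
  "moves": "0.087 0.01 0 0.01 0.01 -0.15 0.01;0.087 0.02 0 0.03 0.02 -0.3 0.02;0.087 0.03 -0.003 0.05 0.03 -0.45 0.03;0.087 0.035 -0.005 0.07 0.04 -0.6 0.035;0.087 0.04 -0.005 0.09 0.05 -0.75 0.04;0.087 0.045 -0.005 0.11 0.06 -0.9 0.045;0.087 0.047 -0.006 0.117 0.063 -1.042 0.047;0.087 0.047 -0.006 0.117 0.063 -1.042 0.047;0.087 0.047 -0.006 0.117 0.063 -1.042 0.047"
}}

```text
clock: 10.1
tool_pos: [0.4832, -0.2125, 0.3162]
orientation: [-180.0, 59.7, -110.7]
force: [0.4, 0.4, 0.3]
opening: 0.0869
```

```bash
python3 - <<'E'
from h import *
from scan import tgt
np.set_printoptions(precision=4,suppress=True)
st()
G=np.array([.532,-.082,.037])
R=tgt(69,30,0); print(*rel(G-.159*R[:,2],R),G-.159*R[:,2])
p=ctrl.snapshot('side');save(p,'side3');p=ctrl.snapshot('scene');save(p,'scene3')
E
```

```text
10.1 q [-31.261, 20.081, -5.39, -58.354, -85.719, 27.121] p [0.4832, -0.2125, 0.3162] o [-179.984, 59.705, -110.725] F [0.4 0.4 0.3] 0.0869
[0.1716 0.0013 0.1021] [ 0.0039 -0.0051  0.0024] [ 0.4827 -0.2106  0.1165]
```

View pics/side3.png

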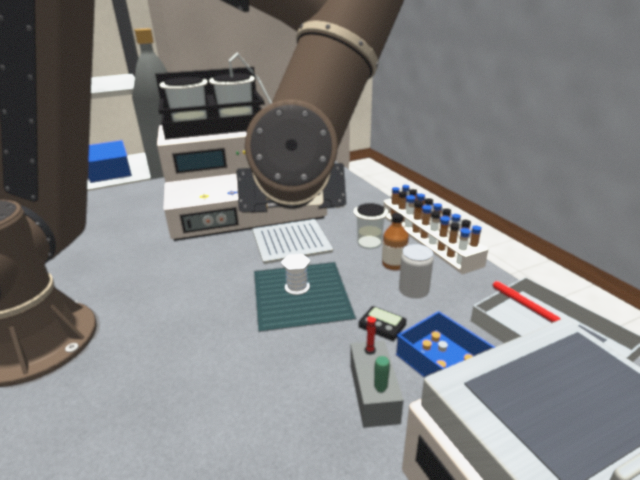

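View pics/scene3.png

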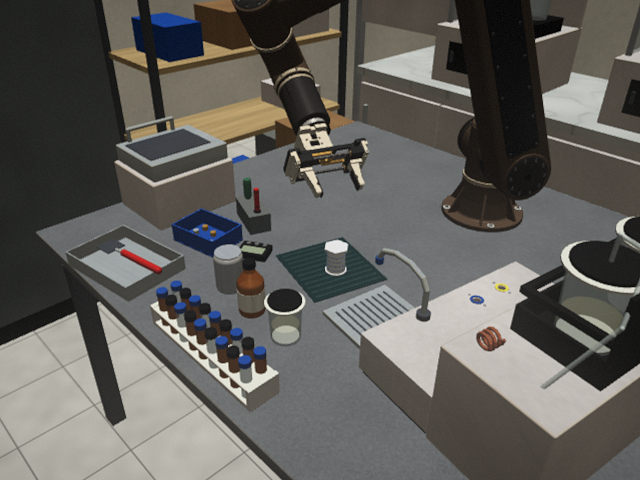

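Emit:
{"method": "carry_out", "body": {
  "moves": "0.087 0.03 0 0.02 0.004 -0.005 0.002;0.087 0.07 0.001 0.04 0.004 -0.005 0.002;0.087 0.1 0.001 0.06 0.004 -0.005 0.002;0.087 0.1 0.001 0.06 0.004 -0.005 0.002"
}}

```text
clock: 10.6
tool_pos: [0.4821, -0.2073, 0.1968]
orientation: [179.3, 60.1, -111.3]
force: [0.3, -1.0, -0.9]
opening: 0.0873
```

```bash
python3 - <<'E'
from h import *
from scan import tgt
import kin
np.set_printoptions(precision=4,suppress=True)
s=st()
G=np.array([.532,-.082,.037])
R=tgt(69,30,0); print(*rel(G-.159*R[:,2],R))
d=kin.data+[([2.93,5.485,-15.067,-.674,-71.135,152.674],[.494,-.1645,.4329],0),([-31.261,20.081,-5.39,-58.354,-85.719,27.121],[.4832,-.2125,.3162],0),(s['joint_pos'],s['tool_pos'],0)]
A=np.vstack([kin.rows(q) for q,_,_ in d]);b=np.hstack([p for _,p,_ in d]);x,_,rk,sv=np.linalg.lstsq(A,b,rcond=1e-3);print(x,rk,sv,np.abs(A@x-b).max())
p=ctrl.snapshot('wrist');save(p,'wrist4')
for X in [(.532,-.082,.003),(.532,-.082,.073)]: print(proj(p,X))
p=ctrl.snapshot('scene');save(p,'scene4')
E
```

```text
10.6 q [-31.442, 29.991, -9.559, -60.116, -79.013, 39.156] p [0.4821, -0.2073, 0.1968] o [179.335, 60.098, -111.272] F [ 0.3 -1.  -0.9] 0.0873
[ 0.071  -0.0022  0.0375] [ 0.0075  0.0017 -0.0024]
[ 0.0001  0.      0.1988  0.6015  0.4635  0.0001 -0.1918  0.1999] 8 [5.1711 3.8093 3.5758 1.0362 0.832  0.3407 0.2064 0.1933] 3.423352880760344e-05
[311.5951  83.5998]
[312.1042 228.9107]
```

View pics/wrist4.png

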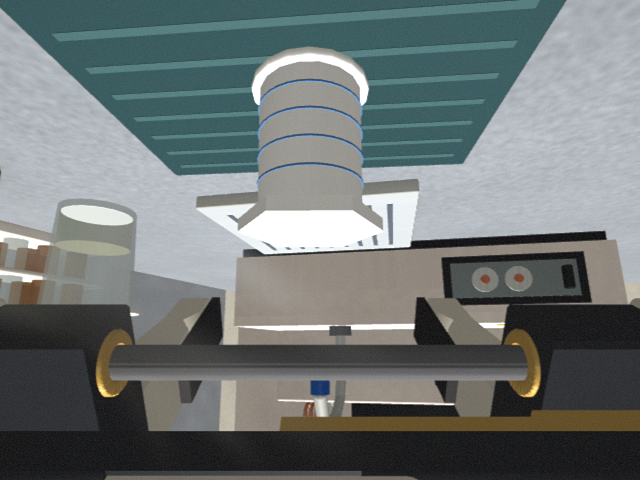

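View pics/scene4.png

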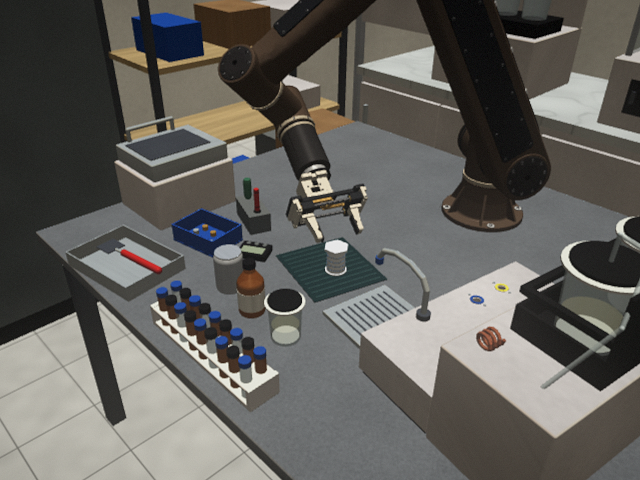

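Emit:
{"method": "carry_out", "body": {
  "moves": "0.087 0.018 -0.001 0.01 0.007 0.002 -0.002;0.087 0.036 -0.002 0.02 0.007 0.002 -0.002;0.087 0.054 -0.002 0.029 0.007 0.002 -0.002;0.087 0.071 -0.002 0.0375 0.007 0.002 -0.002;0.087 0.071 -0.002 0.0375 0.007 0.002 -0.002;0.087 0.071 -0.002 0.0375 0.007 0.002 -0.002"
}}

```text
clock: 11.3
tool_pos: [0.4845, -0.2128, 0.1218]
orientation: [-179.0, 60.0, -110.2]
force: [0.2, 1.1, 0.7]
opening: 0.0867
```

```bash
python3 - <<'E'
from h import *
from scan import tgt
np.set_printoptions(precision=4,suppress=True)
s=st()
p,R=pose(); print('grasp pt',p+.159*R.as_matrix()[:,2])
p=ctrl.snapshot('wrist');save(p,'wrist5')
E
```

```text
11.3 q [-32.26, 37.386, -9.873, -61.574, -75.158, 46.986] p [0.4845, -0.2128, 0.1218] o [-179.018, 59.968, -110.201] F [0.2 1.1 0.7] 0.0867
grasp pt [ 0.5345 -0.0845  0.0422]
```

View pics/wrist5.png

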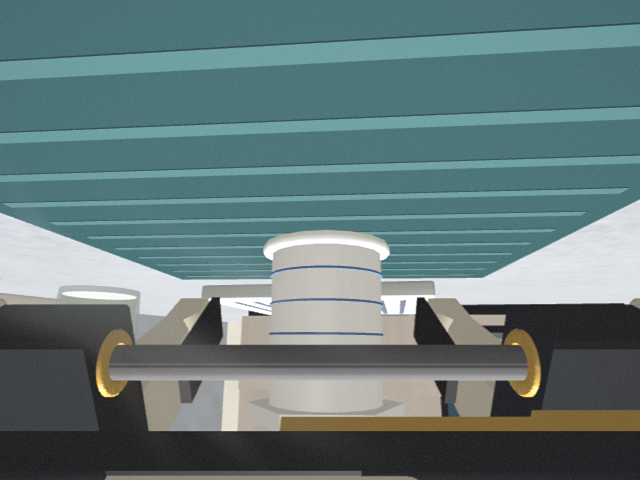

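```bash
python3 - <<'E'
from h import *
from scan import tgt
np.set_printoptions(precision=4,suppress=True)
s=st()
G=np.array([.532,-.082,.040])
R=tgt(69,30,0); print(*rel(G-.159*R[:,2],R))
E
```

```text
11.35 q [-32.266, 37.372, -9.876, -61.579, -75.151, 47.005] p [0.4844, -0.2128, 0.1219] o [-178.958, 59.963, -110.153] F [ 0.2 -0.2 -0. ] 0.087
[0.0013 0.0025 0.0024] [-0.0054 -0.0006  0.0074]
```

Emit:
{"method": "carry_out", "body": {
  "moves": "0.087 0.001 0.003 0.002 -0.005 0 0.007;0.087 0.001 0.003 0.002 -0.005 0 0.007;0.087 0.001 0.003 0.002 -0.005 0 0.007;0.035 0.001 0.003 0.002 -0.005 0 0.007;0.035 0.001 0.003 0.002 -0.005 0 0.007;0.035 0.001 0.003 0.002 -0.005 0 0.007;0.035 0.001 0.003 0.002 -0.005 0 0.007;0.035 0.001 0.003 0.002 -0.005 0 0.007;0.035 0.001 0.003 0.002 -0.005 0 0.007;0.035 0.001 0.003 0.002 -0.005 0 0.007"
}}

```text
clock: 12.35
tool_pos: [0.4812, -0.2102, 0.1175]
orientation: [179.6, 60.0, -111.4]
force: [0.5, -1.0, -0.5]
opening: 0.0535
```

```bash
python3 - <<'E'
from h import *
s=st()
p,R=pose(); print('grasp pt',p+.159*R.as_matrix()[:,2])
p=ctrl.snapshot('wrist');save(p,'wrist6')
p=ctrl.snapshot('scene');cv2.imwrite('pics/scene6.png',cv2.resize(p['image'][180:320,240:440,::-1],None,fx=4,fy=4))
E
```

```text
12.35 q [-32.2, 37.705, -10.273, -61.557, -75.04, 46.977] p [0.4812, -0.2102, 0.1175] o [179.632, 60.013, -111.372] F [ 0.5 -1.  -0.5] 0.0535
grasp pt [ 0.53039772 -0.0816317   0.03807032]
```

View pics/wrist6.png

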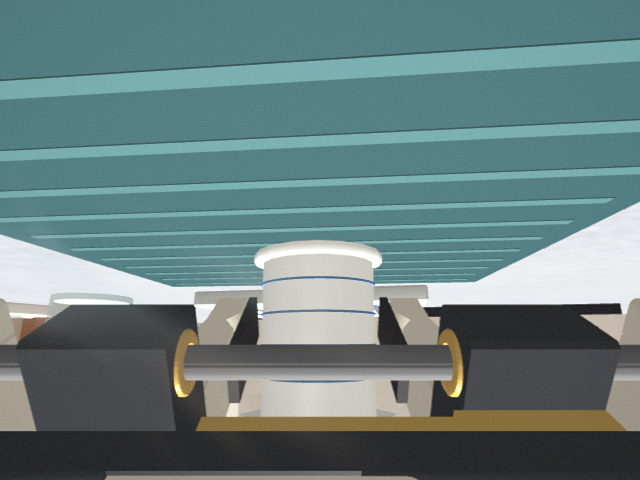

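View pics/scene6.png

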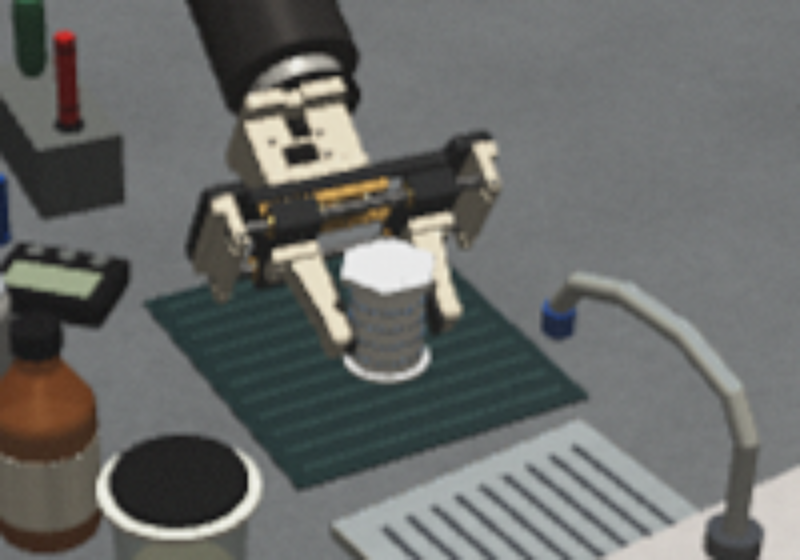

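Emit:
{"method": "carry_out", "body": {
  "moves": "0.035 0 0 0 0 0 0;0.035 0 0 0 0 0 0;0.035 0 0 0 0 0 0;0.035 0 0 0 0 0 0"
}}

```text
clock: 12.85
tool_pos: [0.4811, -0.2102, 0.1175]
orientation: [179.6, 60.0, -111.4]
force: [-0.7, -0.2, -1.0]
opening: 0.0539
```

```bash
cat > ik.py <<'E'
from kin import *
from scan import tgt,lo,hi
X=np.array([0,0,.1988,.6015,.4635,0,-.1918,.1999])
def fk(q): return rows(q)@X, parts(q)[4]
def ik(p,R,q0):
    def f(q):
        a,B=fk(q); return np.r_[(a-p)*20, Ro.from_matrix(B.T@R).as_rotvec()*5]
    r=least_squares(f,np.clip(q0,lo+.5,hi-.5),bounds=(lo,hi),x_scale=30)
    return r.x,r.cost
def Rlie(h,tilt,xs):
    # tool pointing down with d tilted toward +h by tilt deg; tool x in vertical plane of heading h, xs=+1: x toward +h
    c,s=np.cos(np.radians(h)),np.sin(np.radians(h));t=np.radians(tilt)
    d=np.array([np.sin(t)*c,np.sin(t)*s,-np.cos(t)]);y=np.array([s,-c,0])*xs
    return np.stack([np.cross(y,d),y,d],1)
def best(p,R,seeds):
    o=[ik(p,R,q) for q in seeds]; return min(o,key=lambda t:t[1])
def links(q):
    A,B,D,F,T=parts(q);U=A@E('y',q[1]);sh=A[:,2]*X[2];el=sh+U[:,2]*X[3];w=el+B[:,0]*X[4];w2=w+D[:,1]*X[6];return sh,el,w,w2,w2+F[:,0]*X[7]
E
python3 - <<'E'
from h import *
from ik import *
np.set_printoptions(precision=3,suppress=True)
s=st();q=np.array(s['joint_pos'])
p,R=pose(); g=p+.159*R.as_matrix()[:,2];print('g',g,fk(q)[0]-p)
L=np.array(links(q));print(L)
# foot dir at lying=+h ; x toward mouth -> xs=-1 (x toward -h)
for h in (69,40,100,20,130):
    for t in (-30,-15,0,30):
        for xs in(-1,1):
            Rl=Rlie(h,t,xs); G=np.array([.53,-.08,.032]); qq,c=best(G-.159*Rl[:,2],Rl,[q,[0,30,-10,0,-70,0],[0,30,-10,0,-70,150],[0,30,-10,0,-70,-150]])
            print(h,t,xs,qq,'%.1e'%c)
E
```

```text
12.85 q [-32.2, 37.705, -10.282, -61.551, -75.043, 46.976] p [0.4811, -0.2102, 0.1175] o [179.608, 60.012, -111.386] F [-0.7 -0.2 -1. ] 0.0539
g [ 0.53  -0.082  0.038] [-0.  0.  0.]
[[ 0.    -0.     0.199]
 [ 0.311 -0.196  0.675]
 [ 0.574 -0.361  0.33 ]
 [ 0.419 -0.372  0.217]
 [ 0.481 -0.21   0.118]]
69 -30 -1 [ 25.011  29.503 -34.527  26.299 -51.607 -67.168] 4.9e-30
69 -30 1 [ 25.011  29.503 -34.527  26.299 -51.607 112.832] 8.7e-31
69 -15 -1 [ 19.682  24.182 -34.914  17.028 -42.086 -54.472] 3.6e-30
69 -15 1 [ 19.682  24.182 -34.914  17.028 -42.086 125.528] 1.0e-27
69 0 -1 [ 12.384  21.343 -31.245  -0.    -37.413 -33.384] 5.7e-28
69 0 1 [ 12.384  21.343 -31.245  -0.    -37.413 146.616] 3.9e-28
69 30 -1 [-11.849  24.344 -18.093 -40.135 -49.979  17.928] 2.9e-29
69 30 1 [ -11.849   24.344  -18.093  -40.135  -49.979 -162.072] 6.6e-26
40 -30 -1 [ 19.379  34.274 -19.724  11.221 -64.815 -76.776] 4.2e-22
40 -30 1 [ 19.379  34.274 -19.724  11.221 -64.815 103.224] 2.8e-30
40 -15 -1 [ 16.49   26.985 -26.275   7.657 -50.796 -72.065] 1.1e-29
40 -15 1 [ 16.49   26.985 -26.275   7.657 -50.796 107.
[... 1212 characters left out ...]
.616] 4.6e-30
20 30 -1 [  0.629  15.327 -34.837 -40.736 -14.723 -33.273] 6.7e-29
20 30 1 [  0.629  15.327 -34.837 -40.736 -14.723 146.727] 5.2e-26
130 -30 -1 [ 16.52   17.444 -58.28   68.161 -26.82  -43.28 ] 4.7e-01
130 -30 1 [ 16.52   17.444 -58.28   68.161 -26.82  136.72 ] 4.7e-01
130 -15 -1 [ 13.395  16.587 -55.939  52.202 -17.029 -23.543] 7.8e-30
130 -15 1 [ 13.395  16.587 -55.939  52.202 -17.029 156.457] 5.5e-21
130 0 -1 [ 12.384  21.343 -31.245   0.    -37.413  27.616] 1.1e-29
130 0 1 [  12.384   21.343  -31.245   -0.     -37.413 -152.384] 4.5e-28
130 30 -1 [ -3.507  34.909  -4.317 -22.202 -73.68   54.166] 6.5e-24
130 30 1 [  -3.507   34.909   -4.317  -22.202  -73.68  -125.834] 5.9e-30
```

```bash
python3 - <<'E'
from h import *
p=ctrl.snapshot('wrist');cv2.imwrite('pics/w7.png',cv2.resize(p['image'][220:440,190:450,::-1],None,fx=3,fy=2.7,interpolation=cv2.INTER_CUBIC))
a=ctrl.snapshot('scene')['image'][225:285,300:370,::-1]
b=ctrl.snapshot('side')['image'][235:305,260:340,::-1]
cv2.imwrite('pics/sc7.png',np.hstack([cv2.resize(a,(400,400),interpolation=cv2.INTER_CUBIC),cv2.resize(b,(400,400),interpolation=cv2.INTER_CUBIC)]))
E
```

```text
(no output)
```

View pics/w7.png

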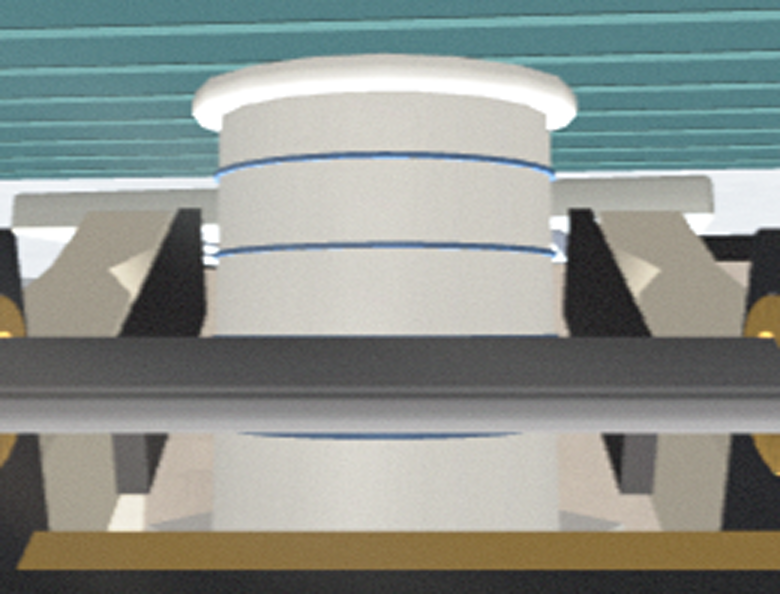

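View pics/sc7.png

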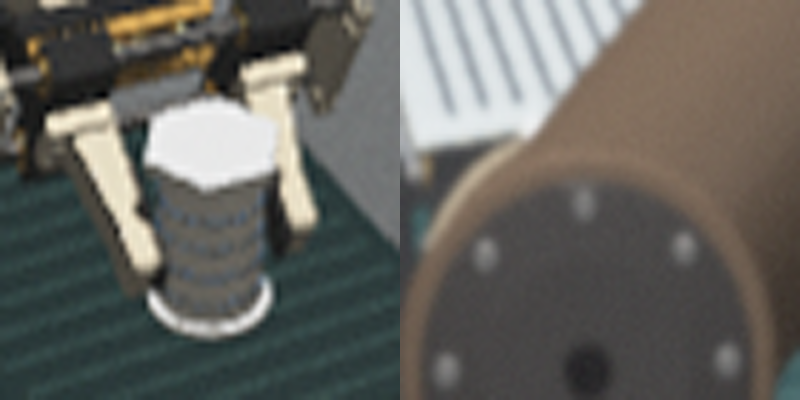

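Emit:
{"method": "carry_out", "body": {
  "moves": "0 0 0 0 0 0 0;0 0 0 0 0 0 0;0 0 0 0 0 0 0"
}}

```text
clock: 13.3
tool_pos: [0.4811, -0.2102, 0.1176]
orientation: [179.6, 60.0, -111.4]
force: [0.3, -0.3, -0.8]
opening: 0.0536
```

```bash
python3 - <<'E'
from h import *
s=st(); print(s['moment'],s['force'])
p=ctrl.snapshot('wrist');
r=ctrl.trace(p,'beaker_center'); print([(q['extent'],q['confidence']) for q in r])
E
```

```text
13.3 q [-32.201, 37.702, -10.278, -61.555, -75.045, 46.977] p [0.4811, -0.2102, 0.1176] o [179.623, 60.015, -111.375] F [ 0.3 -0.3 -0.8] 0.0536
[-2.95692521e+00  1.05053509e+00 -2.17739106e-04] [ 0.29021127 -0.27540022 -0.76617059]
[([236.1, 240.5, 399.4, 417.2], 0.72)]
```

```bash
python3 - <<'E'
from h import *
p=ctrl.snapshot('wrist'); t,R=pose()
for z in (.120,.140,.159,.178):
  for x in (-.0275,-.0095,.0095,.0275):
    print(z,x,[np.round(proj(p,t+R.apply([x,y,z])),0).tolist() for y in (-.027,.027)])
E
```

```text
0.12 -0.0275 [[238.0, 472.0], [403.0, 471.0]]
0.12 -0.0095 [[234.0, 426.0], [406.0, 426.0]]
0.12 0.0095 [[230.0, 374.0], [410.0, 374.0]]
0.12 0.0275 [[226.0, 320.0], [415.0, 320.0]]
0.14 -0.0275 [[248.0, 427.0], [392.0, 427.0]]
0.14 -0.0095 [[246.0, 386.0], [394.0, 386.0]]
0.14 0.0095 [[243.0, 340.0], [397.0, 340.0]]
0.14 0.0275 [[240.0, 292.0], [400.0, 292.0]]
0.159 -0.0275 [[256.0, 395.0], [383.0, 395.0]]
0.159 -0.0095 [[254.0, 358.0], [385.0, 357.0]]
0.159 0.0095 [[252.0, 316.0], [388.0, 315.0]]
0.159 0.0275 [[249.0, 273.0], [390.0, 273.0]]
0.178 -0.0275 [[262.0, 369.0], [377.0, 369.0]]
0.178 -0.0095 [[261.0, 335.0], [379.0, 334.0]]
0.178 0.0095 [[259.0, 296.0], [380.0, 296.0]]
0.178 0.0275 [[257.0, 258.0], [382.0, 258.0]]
```

Emit:
{"method": "carry_out", "body": {
  "moves": "0 -0.002 0 -0.001 0 0 0;0 -0.004 0 -0.0025 0 0 0;0 -0.006 0 -0.0035 0 0 0;0 -0.006 0 -0.0035 0 0 0"
}}

```text
clock: 13.85
tool_pos: [0.4813, -0.2103, 0.125]
orientation: [179.7, 60.0, -111.3]
force: [-0.1, 0.2, -1.0]
opening: 0.0541
```

```bash
python3 - <<'E'
from h import *
s=st(); print(s['moment'])
p=ctrl.snapshot('wrist');cv2.imwrite('pics/w8.png',cv2.resize(p['image'][220:440,190:450,::-1],None,fx=3,fy=2.7,interpolation=cv2.INTER_CUBIC))
a=ctrl.snapshot('scene')['image'][225:285,300:370,::-1]
cv2.imwrite('pics/sc8.png',cv2.resize(a,(560,480),interpolation=cv2.INTER_CUBIC))
E
```

```text
13.85 q [-32.157, 36.95, -10.258, -61.414, -75.369, 46.305] p [0.4813, -0.2103, 0.125] o [179.716, 60.009, -111.291] F [-0.1  0.2 -1. ] 0.0541
[-2.99074288  1.13764271  0.0673283 ]
```

View pics/w8.png

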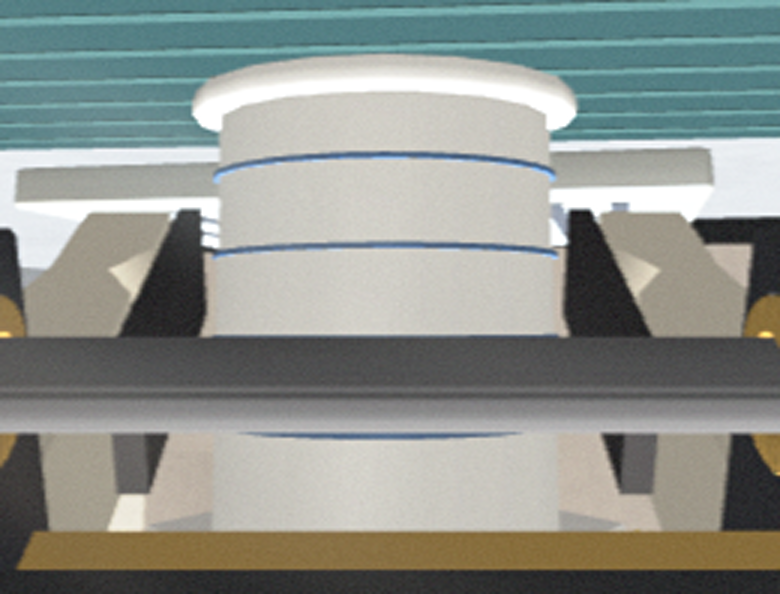

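View pics/sc8.png

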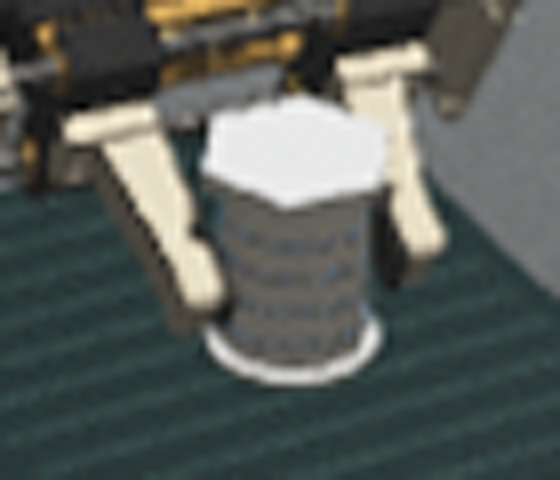

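```bash
python3 - <<'E'
from h import *
from ik import *
np.set_printoptions(precision=2,suppress=True)
G=np.array([.601,.1085,.049])
seeds=[[-32,38,-10,-62,-75,47],[-12,24,-18,-40,-50,18],[-12,24,-18,-80,-60,-150],[0,38,-10,-90,-60,-130],[-20,38,-10,-120,-60,100]]
for al in (30,):
 for h in (-10,10,30,50,70,81,95):
  for up in (1,0):
    R=tgt(h,al,up); q,c=best(G-.159*R[:,2],R,seeds); L=links(q)
    print(al,h,up,q,'%.0e'%c,'w',L[2],L[3],'tcp',L[4])
E
```

```text
30 -10 1 [  -9.68   32.36  -58.28 -173.77  -57.17  -93.39] 3e-01 w [ 0.31 -0.05  0.24] [0.32 0.14 0.24] tcp [0.49 0.13 0.13]
30 -10 0 [  -9.68   32.36  -58.28 -173.77  -57.17   86.61] 3e-01 w [ 0.31 -0.05  0.24] [0.32 0.14 0.24] tcp [0.49 0.13 0.13]
30 10 1 [ -22.06   34.34  -53.53 -147.25  -58.2   -91.33] 2e-26 w [ 0.33 -0.13  0.23] [0.29 0.05 0.23] tcp [0.47 0.08 0.13]
30 10 0 [ -22.06   34.34  -53.53 -147.25  -58.2    88.67] 1e-30 w [ 0.33 -0.13  0.23] [0.29 0.05 0.23] tcp [0.47 0.08 0.13]
30 30 1 [ -21.04   29.3   -36.14 -113.13  -47.07 -116.18] 6e-26 w [ 0.45 -0.17  0.3 ] [ 0.33 -0.05  0.23] tcp [0.48 0.04 0.13]
30 30 0 [ -21.04   29.3   -36.14 -113.13  -47.07   63.82] 9e-30 w [ 0.45 -0.17  0.3 ] [ 0.33 -0.05  0.23] tcp [0.48 0.04 0.13]
30 50 1 [ -17.23   30.59  -23.62  -88.53  -53.02 -132.45] 2e-30 w [ 0.55 -0.17  0.34] [ 0.4  -0.13  0.23] tcp [0.51 0.   0.13]
30 50 0 [-17.23  30.59 -23.62 -88.53 -53.02  47.55] 4e-28 w [ 0.55 -0.17  0.34] [ 0.4  -0.13  0.23] tcp [0.51 0.   0.13]
30 70 1 [ -14.03   34.81  -12.36  -72.36  -64.67 -138.42] 1e-30 w [ 0.64 -0.16  0.35] [ 0.49 -0.18  0.23] tcp [ 0.55 -0.02  0.13]
30 70 0 [-14.03  34.81 -12.36 -72.36 -64.67  41.58] 8e-30 w [ 0.64 -0.16  0.35] [ 0.49 -0.18  0.23] tcp [ 0.55 -0.02  0.13]
30 81 1 [ -12.     37.65   -6.09  -65.58  -71.77 -139.44] 9e-30 w [ 0.69 -0.15  0.35] [ 0.55 -0.2   0.23] tcp [ 0.58 -0.03  0.13]
30 81 0 [-12.    37.65  -6.09 -65.58 -71.77  40.56] 2e-29 w [ 0.69 -0.15  0.35] [ 0.55 -0.2   0.23] tcp [ 0.58 -0.03  0.13]
30 95 1 [  -8.97   41.47    1.92  -58.32  -80.95 -139.25] 4e-30 w [ 0.75 -0.12  0.35] [ 0.63 -0.2   0.23] tcp [ 0.61 -0.03  0.13]
30 95 0 [ -8.97  41.47   1.92 -58.32 -80.95  40.75] 2e-27 w [ 0.75 -0.12  0.35] [ 0.63 -0.2   0.23] tcp [ 0.61 -0.03  0.13]
```

```bash
python3 - <<'E'
from h import *
from ik import *
np.set_printoptions(precision=2,suppress=True)
q0=np.array(ctrl.get_obs()['joint_pos'])
for G in ([.53,-.08,.032],[.50,-.12,.032]):
 for h in (20,0,-20,-40):
  for t in (-30,0,15,20,30):
    R=Rlie(h,t,-1); q,c=best(np.array(G)-.159*R[:,2],R,[[14,36,-12,3,-71,-86],[0,15,-35,-40,-20,-60],[0,15,-35,40,-20,-130],[0,30,-30,-160,-20,0]]); L=links(q)
    print(G[0],h,t,q,'%.0e'%c,'w',L[2],L[3],'tcp',L[4])
E
```

```text
0.53 20 -30 [ 14.38  36.41 -12.     2.96 -71.5  -86.07] 3e-29 w [0.64 0.17 0.34] [ 0.7  -0.02  0.34] tcp [ 0.6  -0.05  0.17]
0.53 20 0 [ 12.38  21.34 -31.24   0.   -37.41 -82.38] 5e-30 w [0.49 0.11 0.39] [ 0.53 -0.08  0.39] tcp [ 0.53 -0.08  0.19]
0.53 20 15 [ 10.45  16.74 -38.85  -7.29 -19.76 -73.91] 7e-31 w [0.43 0.08 0.39] [ 0.44 -0.11  0.38] tcp [ 0.49 -0.09  0.19]
0.53 20 20 [  9.1   15.94 -39.43 -14.09 -15.41 -66.14] 6e-30 w [0.42 0.07 0.4 ] [ 0.41 -0.12  0.37] tcp [ 0.48 -0.1   0.18]
0.53 20 30 [  0.63  15.33 -34.84 -40.74 -14.72 -33.27] 8e-25 w [0.46 0.01 0.42] [ 0.36 -0.14  0.34] tcp [ 0.46 -0.11  0.17]
0.53 0 -30 [  9.1   37.44  -6.62  -4.68 -75.67 -96.73] 6e-28 w [0.69 0.11 0.35] [ 0.71 -0.08  0.34] tcp [ 0.61 -0.08  0.17]
0.53 0 0 [  12.38   21.34  -31.24   -0.    -37.41 -102.38] 7e-28 w [0.49 0.11 0.39] [ 0.53 -0.08  0.39] tcp [ 0.53 -0.08  0.19]
0.53 0 15 [  12.98   15.54  -52.07   23.34   -8.43 -125.66] 9e-26 w [0.33 0.08 0.35] [ 0.44 -0.08  0.38] tcp [ 0.49 -0.08  0.19]
0.53 0 20 [  12.32   14.62  -54.17   21.79   -3.2  -123.43] 4e-02 w [0.31 0.07 0.35] [ 0.42 -0.09  
[... 3323 characters left out ...]
0.34 -0.03  0.33] tcp [ 0.43 -0.09  0.16]
0.5 -40 -30 [  -4.64   34.92   -6.4   -17.46  -74.61 -116.8 ] 7e-27 w [ 0.69 -0.06  0.39] [ 0.64 -0.24  0.34] tcp [ 0.56 -0.17  0.17]
0.5 -40 0 [   8.41   19.75  -34.04    0.    -36.21 -138.41] 9e-27 w [0.47 0.07 0.39] [ 0.5  -0.12  0.39] tcp [ 0.5  -0.12  0.19]
0.5 -40 15 [  11.79   14.42  -54.79   34.13  -15.91 -173.66] 5e-02 w [0.31 0.06 0.35] [ 0.44 -0.07  0.39] tcp [ 0.47 -0.1   0.19]
0.5 -40 20 [ -35.13   15.36  -49.75 -173.87   -0.11   79.36] 1e-01 w [ 0.29 -0.2   0.36] [ 0.38 -0.04  0.35] tcp [ 0.45 -0.09  0.17]
0.5 -40 30 [ -33.47   13.5   -47.58 -160.24   -0.11   64.56] 5e-02 w [ 0.3  -0.2   0.38] [ 0.36 -0.02  0.35] tcp [ 0.44 -0.07  0.17]
```

```bash
python3 - <<'E'
from h import *
from ik import *
np.set_printoptions(precision=2,suppress=True)
s=st();p,R=pose();R=R.as_matrix();u=R.T@[0,0,1.];q=np.array(s['joint_pos'])
for i in range(1,15):
    th=min(.12*i,1.571);l=min(.02*i,.08)
    sh=u*l+np.array([-.159*np.sin(th),0,.159*(1-np.cos(th))])
    q,c=ik(p+R@sh,R@Ro.from_rotvec([0,th,0]).as_matrix(),q)
    print('0 %.3f %.3f %.3f 0 %.3f 0'%(*sh,th),q,'%.0e'%c)
E
```

```text
13.95 q [-32.16, 36.98, -10.271, -61.417, -75.36, 46.32] p [0.4811, -0.2103, 0.1247] o [179.666, 60.012, -111.337] F [ 0.5  0.6 -1.8] 0.054
0 -0.036 0.000 -0.009 0 0.120 0 [-28.43  31.19 -11.51 -57.17 -70.73  39.28] 1e-30
0 -0.072 0.000 -0.015 0 0.240 0 [-23.94  25.9  -12.57 -51.92 -66.43  31.23] 5e-30
0 -0.108 0.000 -0.020 0 0.360 0 [-18.77  21.22 -13.57 -45.57 -62.62  22.18] 4e-29
0 -0.143 0.000 -0.022 0 0.480 0 [-13.06  17.23 -14.65 -38.15 -59.55  12.26] 5e-28
0 -0.159 0.000 -0.012 0 0.600 0 [ -7.26  15.45 -16.74 -30.68 -55.57   3.31] 7e-27
0 -0.174 0.000 -0.001 0 0.720 0 [ -1.46  14.27 -19.16 -22.54 -52.45  -6.41] 3e-26
0 -0.188 0.000 0.013 0 0.840 0 [  4.02  13.69 -21.74 -14.09 -50.48 -16.49] 8e-27
0 -0.200 0.000 0.028 0 0.960 0 [  8.95  13.74 -24.21  -5.79 -49.82 -26.36] 5e-29
0 -0.210 0.000 0.044 0 1.080 0 [ 13.22  14.4  -26.3    1.88 -50.51 -35.47] 2e-28
0 -0.217 0.000 0.061 0 1.200 0 [ 16.87  15.64 -27.83   8.58 -52.38 -43.5 ] 8e-29
0 -0.223 0.000 0.080 0 1.320 0 [ 20.    17.4  -28.79  14.19 -55.18 -50.32] 3e-29
0 -0.227 0.000 0.098 0 1.440 0 [ 22.72  19.63 -29.24  18.75 -58.63 -56.01] 2e-29
0 -0.228 0.000 0.117 0 1.560 0 [ 25.07  22.26 -29.29  22.41 -62.52 -60.76] 1e-29
0 -0.228 0.000 0.119 0 1.571 0 [ 25.27  22.52 -29.28  22.7  -62.89 -61.15] 7e-30
```

Emit:
{"method": "carry_out", "body": {
  "moves": "0 -0.036 0 -0.009 0 0.12 0;0 -0.072 0 -0.015 0 0.24 0;0 -0.108 0 -0.02 0 0.36 0;0 -0.143 0 -0.022 0 0.48 0;0 -0.159 0 -0.012 0 0.6 0;0 -0.174 0 -0.001 0 0.72 0;0 -0.188 0 0.013 0 0.84 0;0 -0.2 0 0.028 0 0.96 0;0 -0.21 0 0.044 0 1.08 0;0 -0.217 0 0.061 0 1.2 0;0 -0.223 0 0.08 0 1.32 0;0 -0.227 0 0.098 0 1.44 0;0 -0.228 0 0.117 0 1.56 0;0 -0.228 0 0.119 0 1.571 0;0 -0.228 0 0.119 0 1.571 0;0 -0.228 0 0.119 0 1.571 0"
}}

```text
clock: 15.55
tool_pos: [0.5592, -0.0083, 0.2627]
orientation: [179.8, -29.9, -111.0]
force: [1.5, -0.3, -0.3]
opening: 0.054
```

```bash
python3 - <<'E'
from h import *
np.set_printoptions(precision=4,suppress=True)
s=st();t,R=pose();print('G',t+R.apply([0,0,.159]), 'up',R.inv().apply([0,0,1]))
p=ctrl.snapshot('side');save(p,'side9');
a=ctrl.snapshot('scene')['image'][170:300,260:420,::-1];cv2.imwrite('pics/sc9.png',cv2.resize(a,(720,585),interpolation=cv2.INTER_CUBIC))
p=ctrl.snapshot('wrist');save(p,'w9')
E
```

```text
15.55 q [25.184, 22.499, -29.285, 22.628, -62.803, -61.057] p [0.5592, -0.0083, 0.2627] o [179.761, -29.891, -110.97] F [ 1.5 -0.3 -0.3] 0.054
G [ 0.5303 -0.082   0.1248] up [ 0.4983  0.0036 -0.867 ]
```

View pics/sc9.png

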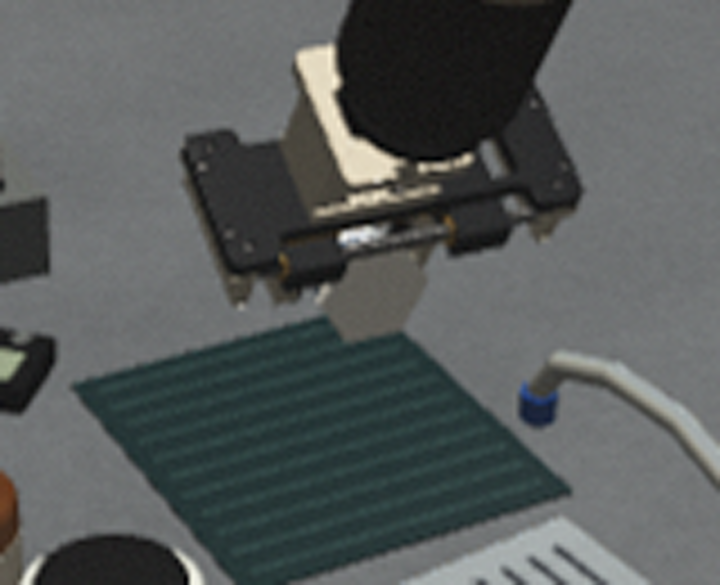

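View pics/side9.png

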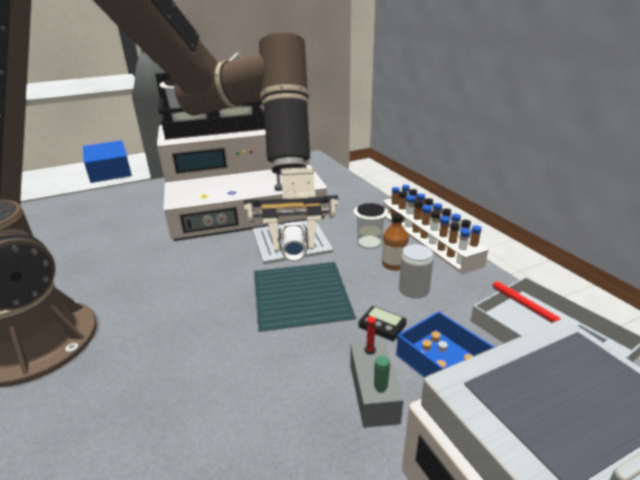

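View pics/w9.png

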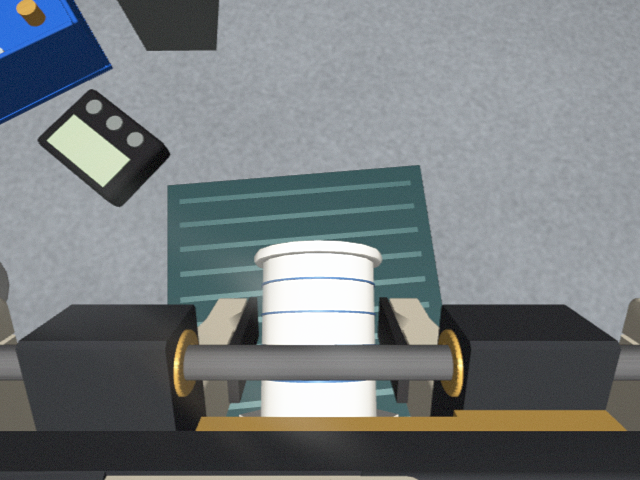

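Emit:
{"method": "carry_out", "body": {
  "moves": "0 -0.011 0 0.019 0 0 0;0 -0.022 0 0.038 0 0 0;0 -0.033 0 0.057 0 0 0;0 -0.04 0 0.07 0 0 0;0 -0.044 0 0.077 0 0 0;0 -0.044 0 0.077 0 0 0;0 -0.044 0 0.077 0 0 0"
}}

```text
clock: 16.4
tool_pos: [0.5594, -0.0083, 0.1746]
orientation: [179.8, -30.0, -111.0]
force: [0.2, 1.0, -0.7]
opening: 0.054
```

```bash
python3 - <<'E'
from h import *
np.set_printoptions(precision=4,suppress=True)
s=st();t,R=pose();print('G',t+R.apply([0,0,.159]), 'up',R.inv().apply([0,0,1]),s['moment'])
p=ctrl.snapshot('side');cv2.imwrite('pics/s10.png',cv2.resize(p['image'][200:330,230:380,::-1],(750,650)[:2] and (690,598),interpolation=cv2.INTER_CUBIC))
E
```

```text
16.4 q [24.743, 29.151, -34.152, 25.997, -52.231, -66.48] p [0.5594, -0.0083, 0.1746] o [179.831, -29.957, -110.981] F [ 0.2  1.  -0.7] 0.054
G [ 0.5305 -0.0823  0.0368] up [ 0.4994  0.0026 -0.8664] [ 1.7624 -0.7962  0.0187]
```

View pics/s10.png

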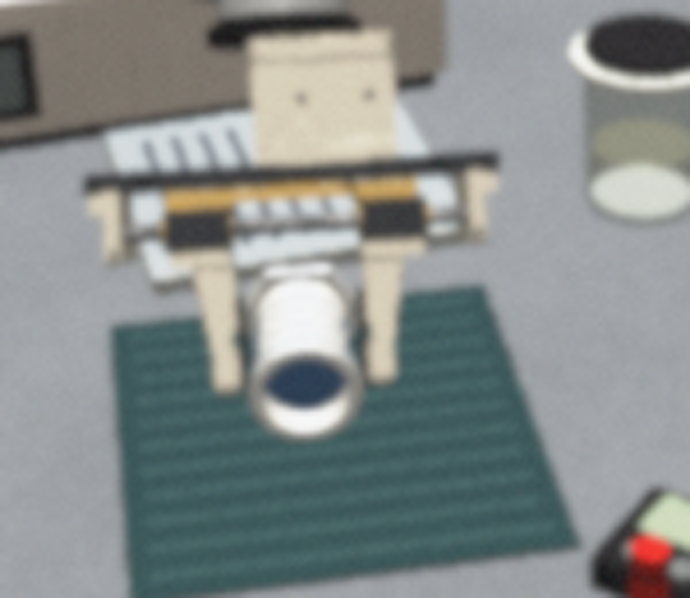

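Emit:
{"method": "carry_out", "body": {
  "moves": "0 -0.0005 0 0.001 0 0 0;0 -0.001 0 0.002 0 0 0;0 -0.0017 0 0.003 0 0 0;0 -0.002 0 0.0035 0 0 0;0 -0.002 0 0.0035 0 0 0"
}}

```text
clock: 16.95
tool_pos: [0.5591, -0.0081, 0.1698]
orientation: [179.8, -30.0, -110.9]
force: [-0.7, 0.6, 0.1]
opening: 0.0541
```

Emit:
{"method": "carry_out", "body": {
  "moves": "0 -0.0003 0 0.0006 0 0 0;0 -0.0005 0 0.001 0 0 0;0 -0.0008 0 0.0015 0 0 0;0 -0.001 0 0.0018 0 0 0"
}}

```text
clock: 17.35
tool_pos: [0.559, -0.0082, 0.1691]
orientation: [179.8, -30.1, -110.9]
force: [-5.1, 3.2, 17.0]
opening: 0.0537
```

```bash
python3 - <<'E'
from h import *
np.set_printoptions(precision=4,suppress=True)
s=st();t,R=pose();print('G',t+R.apply([0,0,.159]),s['moment'])
E
```

```text
17.35 q [24.751, 29.608, -34.47, 26.338, -51.658, -66.934] p [0.559, -0.0082, 0.1691] o [179.82, -30.093, -110.944] F [-5.1  3.2 17. ] 0.0537
G [ 0.5301 -0.0824  0.0315] [ 0.2098  1.949  -1.1282]
```

Emit:
{"method": "carry_out", "body": {
  "moves": "0 0.0004 0 -0.0007 0 0 0;0.07 0.0004 0 -0.0007 0 0 0;0.087 0.0004 0 -0.0007 0 0 0;0.087 0.0004 0 -0.0007 0 0 0;0.087 0.0004 0 -0.0007 0 0 0;0.087 0.0004 0 -0.0007 0 0 0;0.087 0.0004 0 -0.0007 0 0 0;0.087 0.0004 0 -0.0007 0 0 0"
}}

```text
clock: 18.15
tool_pos: [0.5591, -0.0082, 0.1685]
orientation: [179.8, -30.0, -110.9]
force: [-0.4, 0.3, -0.5]
opening: 0.0869
```

```bash
python3 - <<'E'
from h import *
np.set_printoptions(precision=4,suppress=True)
s=st();t,R=pose();print('G',t+R.apply([0,0,.159]),s['moment'])
p=ctrl.snapshot('side');cv2.imwrite('pics/s11.png',cv2.resize(p['image'][200:330,230:380,::-1],(690,598),interpolation=cv2.INTER_CUBIC))
p=ctrl.snapshot('wrist');save(p,'w11')
E
```

```text
18.15 q [24.73, 29.646, -34.458, 26.269, -51.56, -66.878] p [0.5591, -0.0082, 0.1685] o [179.78, -30.0, -110.938] F [-0.4  0.3 -0.5] 0.0869
G [ 0.5301 -0.0822  0.0308] [ 1.6354 -0.6763 -0.0044]
```

View pics/s11.png

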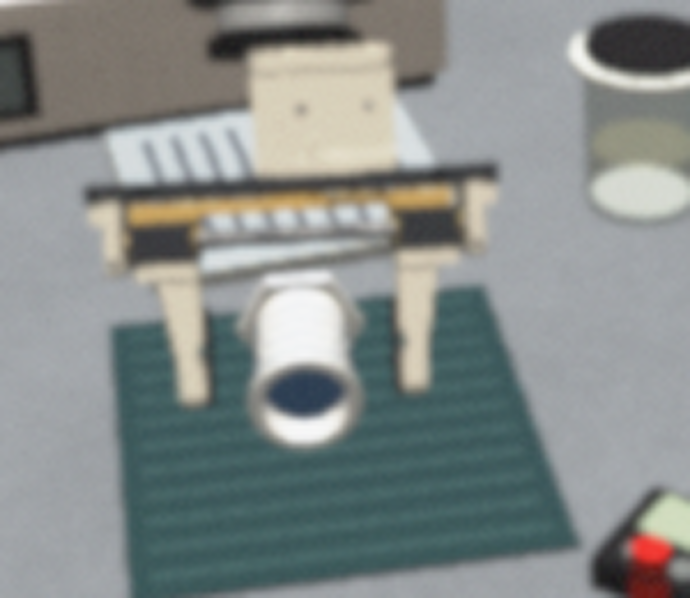

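View pics/w11.png

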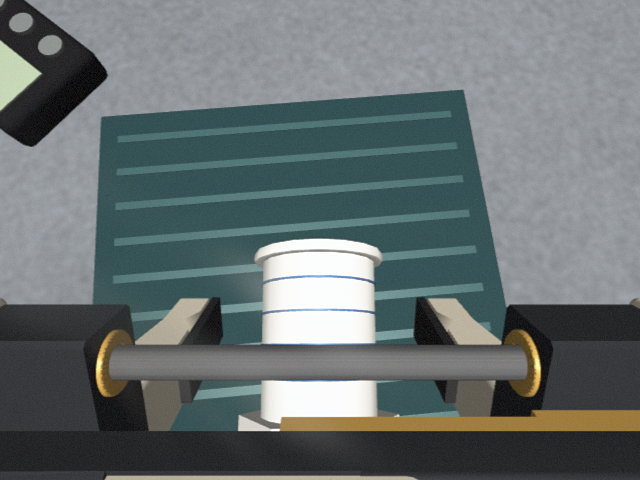

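Emit:
{"method": "carry_out", "body": {
  "moves": "0.087 0.027 0 -0.007 0 -0.14 0;0.087 0.054 0 -0.011 0 -0.28 0;0.087 0.075 0 -0.004 0 -0.42 0;0.087 0.094 0 0.007 0 -0.56 0;0.087 0.112 0 0.02 0 -0.7 0;0.087 0.128 0 0.036 0 -0.84 0;0.087 0.137 0 0.062 0 -0.98 0;0.087 0.138 0 0.079 0 -1.047 0;0.087 0.138 0 0.079 0 -1.047 0;0.087 0.138 0 0.079 0 -1.047 0"
}}

```text
clock: 19.25
tool_pos: [0.5016, -0.1578, 0.1688]
orientation: [179.7, 29.9, -111.4]
force: [-0.7, 0.6, -0.5]
opening: 0.087
```

```bash
python3 - <<'E'
from h import *
np.set_printoptions(precision=4,suppress=True)
s=st();t,R=pose();print('G',t+R.apply([0,0,.159]),s['moment'])
p=ctrl.snapshot('side');cv2.imwrite('pics/s12.png',cv2.resize(p['image'][200:330,230:380,::-1],(690,598),interpolation=cv2.INTER_CUBIC))
p=ctrl.snapshot('wrist');save(p,'w12')
E
```

```text
19.25 q [-12.145, 24.552, -17.938, -39.882, -50.167, 17.709] p [0.5016, -0.1578, 0.1688] o [179.669, 29.864, -111.392] F [-0.7  0.6 -0.5] 0.087
G [ 0.5297 -0.0837  0.0309] [-1.4195  0.4983  0.0293]
```

View pics/s12.png

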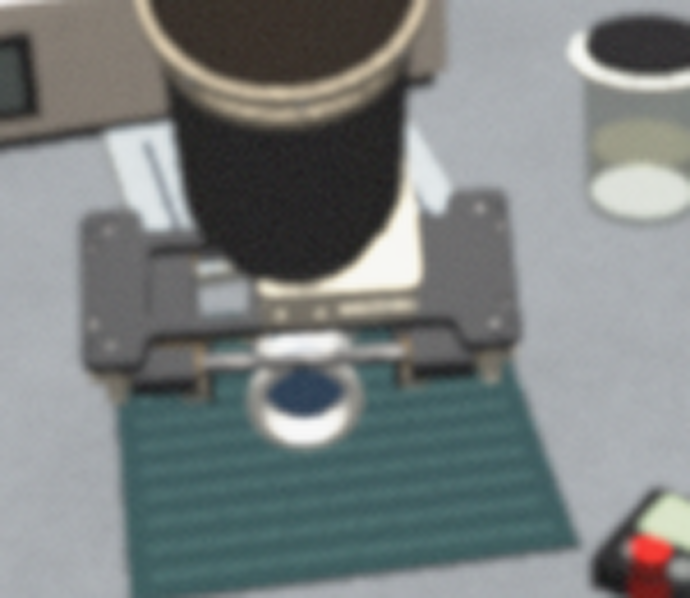

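View pics/w12.png

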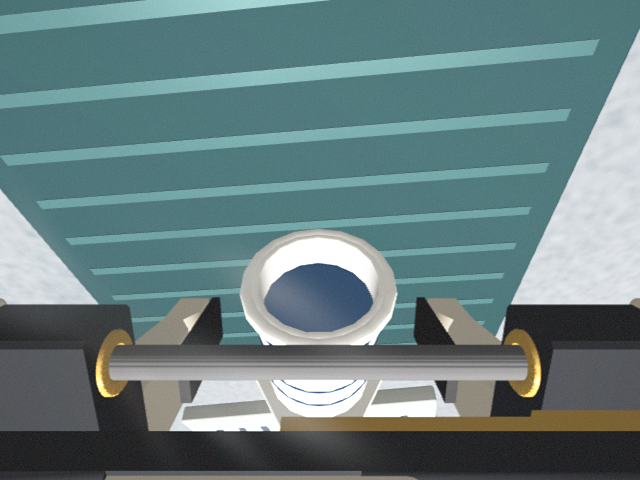

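Emit:
{"method": "carry_out", "body": {
  "moves": "0.05 0 0 0 0 0 0;0 0 0 0 0 0 0;0 0 0 0 0 0 0;0 0 0 0 0 0 0;0 0 0 0 0 0 0;0 0 0 0 0 0 0;0 0 0 0 0 0 0;0 0 0 0 0 0 0;0 0 0 0 0 0 0;0 0 0 0 0 0 0"
}}

```text
clock: 20.35
tool_pos: [0.502, -0.1565, 0.1692]
orientation: [179.8, 30.0, -111.2]
force: [0.1, 2.5, 2.8]
opening: 0.054
```

```bash
python3 - <<'E'
from h import *
from ik import *
np.set_printoptions(precision=4,suppress=True)
s=st();t,R=pose();print('G',t+R.apply([0,0,.159]),R.inv().apply([0,0,1]))
p=ctrl.snapshot('wrist');save(p,'w13')
E
```

```text
20.35 q [-12.08, 24.51, -17.91, -40.04, -50.236, 17.919] p [0.502, -0.1565, 0.1692] o [179.783, 30.012, -111.161] F [0.1 2.5 2.8] 0.054
G [ 0.5301 -0.0821  0.0316] [-0.5002  0.0033 -0.8659]
```

View pics/w13.png

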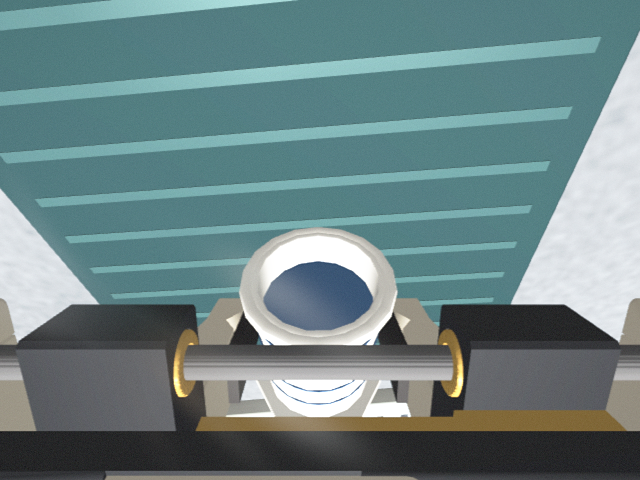

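```bash
cat > plan1.py <<'E'
from h import *
from ik import *
np.set_printoptions(precision=1,suppress=True)
s=st();p,R=pose();R=R.as_matrix();q0=np.array(s['joint_pos'])
GB=np.array([.51,-.07,.16]); Rf=tgt(55,30,1)
qf,c=best(GB-.159*Rf[:,2],Rf,[[-17,30,-23,-88,-53,-132]]);print(qf,c)
G0=p+.159*R[:,2]
# lift first: Gz to .13
q1,c=ik(p+[0,0,.11],R,q0);print(q1,c)
N=20
for i in range(N+1):
    f=i/N; q=q1+(qf-q1)*f; a,B=fk(q); G=a+.159*B[:,2]
    sh=R.T@(a-p-[0,0,.11]); rv=Ro.from_matrix(R.T@B).as_rotvec()
    ax=-(R.T@np.array([0,0,0])) 
    print('0 %.3f %.3f %.3f %.3f %.3f %.3f'%(*sh,*rv),'G',np.round(G,3),'z',np.round(a[2],3), 'step %.1f'%(0 if i==0 else np.degrees(Ro.from_matrix(Bp.T@B).magnitude()))); Bp=B
E
python3 plan1.py
```

```text
20.4 q [-12.078, 24.508, -17.912, -40.038, -50.237, 17.919] p [0.502, -0.1565, 0.1693] o [179.782, 30.011, -111.158] F [0.2 2.2 3.4] 0.0539
[ -34.6   19.8  -18.7  -65.9  -71.6 -145.6] 1.588884178884067e-29
[-10.9  15.3 -14.7 -34.9 -59.5   7.7] 9.637140112975655e-25
0 0.000 0.000 0.000 0.000 0.000 -0.000 G [ 0.5 -0.1  0.1] z 0.279 step 0.0
0 0.006 0.005 0.002 -0.005 -0.023 0.169 G [ 0.5 -0.1  0.1] z 0.275 step 9.8
0 0.011 0.009 0.003 -0.012 -0.047 0.338 G [ 0.5 -0.1  0.1] z 0.271 step 9.8
0 0.016 0.014 0.005 -0.022 -0.070 0.506 G [ 0.5 -0.1  0.1] z 0.267 step 9.7
0 0.021 0.018 0.006 -0.035 -0.093 0.673 G [ 0.5 -0.1  0.1] z 0.263 step 9.7
0 0.026 0.022 0.008 -0.050 -0.116 0.840 G [ 0.5 -0.1  0.1] z 0.26 step 9.7
0 0.030 0.026 0.009 -0.070 -0.139 1.007 G [ 0.5 -0.1  0.1] z 0.257 step 9.7
0 0.033 0.030 0.010 -0.092 -0.161 1.173 G [ 0.5 -0.1  0.1] z 0.254 step 9.7
0 0.037 0.033 0.011 -0.118 -0.182 1.338 G [ 0.5 -0.1  0.1] z 0.251 step 9.6
0 0.040 0.037 0.012 -0.148 -0.203 1.502 G [ 0.5 -0.1  0.1] z 0.249 step 9.6
0 0.043 0.040 0.013 -0.182 -0.223 1.665 G [ 0.5 -0.1  0.1] z 0.247 step 9.6
0 0.046 0.043 0.013 -0.221 -0.242 1.827 G [ 0.5 -0.1  0.1] z 0.245 step 9.6
0 0.048 0.045 0.013 -0.265 -0.259 1.987 G [ 0.5 -0.1  0.1] z 0.244 step 9.6
0 0.051 0.048 0.014 -0.314 -0.274 2.146 G [ 0.5 -0.1  0.1] z 0.242 step 9.5
0 0.053 0.050 0.014 -0.368 -0.288 2.303 G [ 0.5 -0.1  0.1] z 0.241 step 9.5
0 0.055 0.052 0.013 -0.429 -0.298 2.458 G [ 0.5 -0.1  0.1] z 0.24 step 9.5
0 0.057 0.053 0.013 -0.497 -0.306 2.611 G [ 0.5 -0.1  0.1] z 0.24 step 9.5
0 0.058 0.054 0.013 -0.573 -0.309 2.761 G [ 0.5 -0.1  0.1] z 0.239 step 9.4
0 0.060 0.055 0.012 -0.657 -0.309 2.907 G [ 0.5 -0.1  0.2] z 0.239 step 9.4
0 0.062 0.056 0.011 0.744 0.300 -3.024 G [ 0.5 -0.1  0.2] z 0.239 step 9.4
0 0.063 0.057 0.010 0.767 0.260 -2.860 G [ 0.5 -0.1  0.2] z 0.24 step 9.3
```

Emit:
{"method": "carry_out", "body": {
  "moves": "0 -0.01 0 -0.017 0 0 0;0 -0.03 0 -0.052 0 0 0;0 -0.055 0 -0.095 0 0 0;0 -0.05 0.004 -0.093 -0.005 -0.02 0.14;0 -0.045 0.008 -0.092 -0.01 -0.04 0.28;0 -0.041 0.012 -0.091 -0.018 -0.06 0.42;0 -0.037 0.015 -0.09 -0.028 -0.08 0.56;0 -0.033 0.019 -0.088 -0.038 -0.097 0.7;0 -0.029 0.022 -0.087 -0.05 -0.116 0.84;0 -0.026 0.025 -0.086 -0.066 -0.135 0.98;0 -0.023 0.028 -0.085 -0.085 -0.155 1.12;0 -0.02 0.031 -0.084 -0.106 -0.172 1.26;0 -0.018 0.034 -0.083 -0.13 -0.19 1.4;0 -0.015 0.037 -0.083 -0.148 -0.203 1.5;0 -0.015 0.037 -0.083 -0.148 -0.203 1.5"
}}

```text
clock: 21.9
tool_pos: [0.4567, -0.1706, 0.2479]
orientation: [137.2, 3.5, 160.5]
force: [-0.0, -0.4, -0.2]
opening: 0.0542
```

```bash
cat > plan2.py <<'E'
from h import *
from ik import *
np.set_printoptions(precision=3,suppress=True)
s=st();p,R=pose();R=R.as_matrix();q0=np.array(s['joint_pos']);print('G',p+.159*R[:,2])
GB=np.array([.51,-.07,.14]); Rf=tgt(55,30,1)
qf,c=best(GB-.159*Rf[:,2],Rf,[[-34,20,-19,-66,-72,-145]]);print(qf,c)
N=10
for i in range(N+1):
    f=i/N; q=q0+(qf-q0)*f; a,B=fk(q); G=a+.159*B[:,2]
    sh=R.T@(a-p); rv=Ro.from_matrix(R.T@B).as_rotvec()
    print('0 %.3f %.3f %.3f %.3f %.3f %.3f'%(*sh,*rv),'G',G,'step %.1f'%(0 if i==0 else np.degrees(Ro.from_matrix(Bp.T@B).magnitude()))); Bp=B
E
python3 plan2.py;  python3 - <<'E'
from h import *
a=ctrl.snapshot('scene')['image'][150:300,240:420,::-1];cv2.imwrite('pics/sc14.png',cv2.resize(a,(720,600),interpolation=cv2.INTER_CUBIC))
E
```

```text
21.9 q [-21.635, 17.39, -16.567, -48.78, -64.898, -61.197] p [0.4567, -0.1706, 0.2479] o [137.16, 3.47, 160.539] F [-0.  -0.4 -0.2] 0.0542
G [ 0.499 -0.071  0.132]
[ -34.912   21.908  -19.223  -66.546  -70.738 -142.927] 2.384530086722341e-22
0 0.000 -0.000 -0.000 -0.000 -0.000 0.000 G [ 0.499 -0.071  0.132] step 0.0
0 0.004 -0.004 0.001 -0.030 -0.010 0.181 G [ 0.498 -0.069  0.131] step 10.5
0 0.007 -0.009 0.003 -0.061 -0.016 0.362 G [ 0.497 -0.068  0.13 ] step 10.5
0 0.010 -0.012 0.004 -0.094 -0.018 0.541 G [ 0.497 -0.067  0.13 ] step 10.5
0 0.013 -0.016 0.005 -0.130 -0.017 0.720 G [ 0.498 -0.066  0.13 ] step 10.5
0 0.015 -0.019 0.006 -0.167 -0.011 0.899 G [ 0.498 -0.066  0.131] step 10.4
0 0.017 -0.022 0.006 -0.205 -0.001 1.076 G [ 0.5   -0.066  0.132] step 10.4
0 0.019 -0.025 0.007 -0.246 0.014 1.252 G [ 0.502 -0.066  0.133] step 10.4
0 0.020 -0.028 0.007 -0.288 0.034 1.426 G [ 0.504 -0.067  0.135] step 10.3
0 0.021 -0.031 0.007 -0.331 0.060 1.599 G [ 0.507 -0.068  0.137] step 10.3
0 0.022 -0.033 0.006 -0.375 0.092 1.771 G [ 0.51 -0.07  0.14] step 10.3
```

View pics/sc14.png

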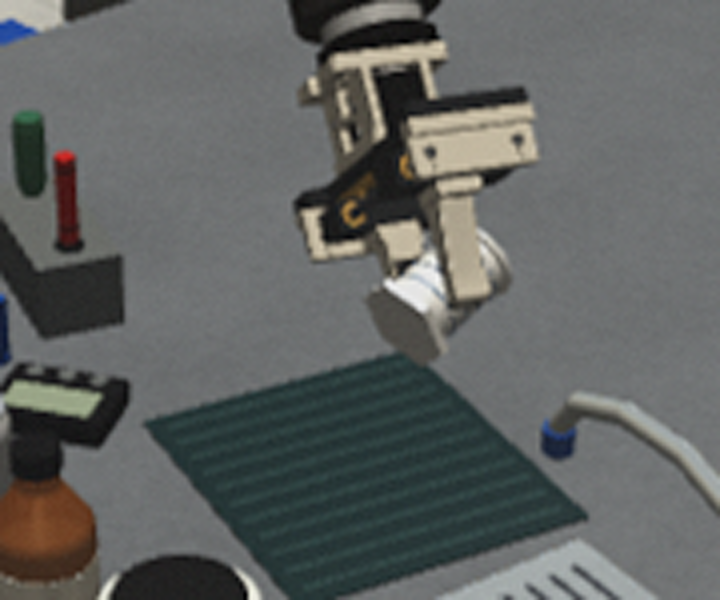

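Emit:
{"method": "carry_out", "body": {
  "moves": "0 0.003 -0.003 0.001 -0.024 -0.008 0.14;0 0.006 -0.007 0.002 -0.047 -0.013 0.28;0 0.008 -0.01 0.003 -0.073 -0.017 0.42;0 0.01 -0.013 0.004 -0.098 -0.018 0.56;0 0.013 -0.016 0.005 -0.126 -0.017 0.7;0 0.015 -0.018 0.006 -0.155 -0.013 0.84;0 0.016 -0.02 0.006 -0.184 -0.007 0.98;0 0.017 -0.023 0.006 -0.216 0.003 1.12;0 0.019 -0.025 0.007 -0.248 0.015 1.26;0 0.02 -0.028 0.007 -0.282 0.031 1.4;0 0.02 -0.03 0.007 -0.316 0.05 1.54;0 0.021 -0.032 0.007 -0.352 0.075 1.68;0 0.022 -0.033 0.006 -0.375 0.092 1.771;0 0.022 -0.033 0.006 -0.375 0.092 1.771;0 0.022 -0.033 0.006 -0.375 0.092 1.771"
}}

```text
clock: 23.45
tool_pos: [0.4317, -0.1824, 0.2204]
orientation: [179.3, -60.0, 55.8]
force: [-1.1, 0.4, -1.0]
opening: 0.0537
```

```bash
python3 - <<'E'
from h import *
from ik import *
np.set_printoptions(precision=4,suppress=True)
s=st();p,R=pose();G=p+R.apply([0,0,.159]);print('G',G,s['moment'])
Rf=tgt(55,30,1)
T=np.array([.6013,.1085,0]);H=np.array([np.cos(np.radians(55)),np.sin(np.radians(55)),0])
for X in (T-.11*H+[0,0,.11],T-.11*H+[0,0,.056],T+[0,0,.056],T+[0,0,.048]):
    print(X,*rel(X-.159*Rf[:,2],Rf), best(X-.159*Rf[:,2],Rf,[s['joint_pos']]))
P={n:ctrl.snapshot(n) for n in('scene','side')}
for n in P:
    for l in('beaker_center','spout_tip','tray_spot'):
        r=ctrl.mark_of(P[n],l); print(n,l,[(np.round(z['at'],1),round(z['confidence'],2)) for z in r[:2]])
    print(proj(P[n],G))
save(P['side'],'side15')
cv2.imwrite('pics/sc15.png',cv2.resize(P['scene']['image'][150:350,260:460,::-1],(600,600),interpolation=cv2.INTER_CUBIC))
E
```

```text
23.45 q [-34.797, 21.817, -19.16, -66.48, -70.751, -142.721] p [0.4317, -0.1824, 0.2204] o [179.346, -59.957, 55.838] F [-1.1  0.4 -1. ] 0.0537
G [ 0.5105 -0.0696  0.1408] [-2.6676  1.7913  0.0476]
[0.5382 0.0184 0.11  ] [ 0.0174 -0.0277  0.0916] [-0.0012  0.0007  0.0073] (array([ -26.0942,   23.345 ,  -22.7496,  -73.7032,  -63.0498, -140.2262]), np.float64(6.226352569734296e-24))
[0.5382 0.0184 0.056 ] [-0.0293 -0.028   0.1186] [-0.0012  0.0007  0.0073] (array([ -27.3375,   30.1517,  -23.3076,  -76.5718,  -61.9352, -131.9673]), np.float64(4.9179779527762885e-20))
[0.6013 0.1085 0.056 ] [ 0.0258 -0.0275  0.2139] [-0.0012  0.0007  0.0073] (array([ -16.2363,   30.6179,  -20.7356,  -83.4129,  -55.6339, -135.7553]), np.float64(2.723811548524013e-30))
[0.6013 0.1085 0.048 ] [ 0.0188 -0.0276  0.2179] [-0.0012  0.0007  0.0073] (array([ -16.4646,   31.6156,  -20.7747,  -83.9484,  -55.6599, -134.4882]), np.float64(5.8532275233459955e-30))
scene beaker_center [(array([217.6, 348.3]), 0.87), (array([261.9, 379.2]), 0.67)]
scene spout_tip [(array([299.3, 477.7]), 0.64), (array([262.4, 382. ]), 0.57)]
scene tray_spot [(array([313.5, 376.3]), 0.59)]
[346.6331 219.9753]
side beaker_center [(array([235.8, 282.5]), 0.48)]
side spout_tip [(array([194.1, 289.3]), 0.81)]
side tray_spot []
[281.0735 234.0351]
```

View pics/sc15.png

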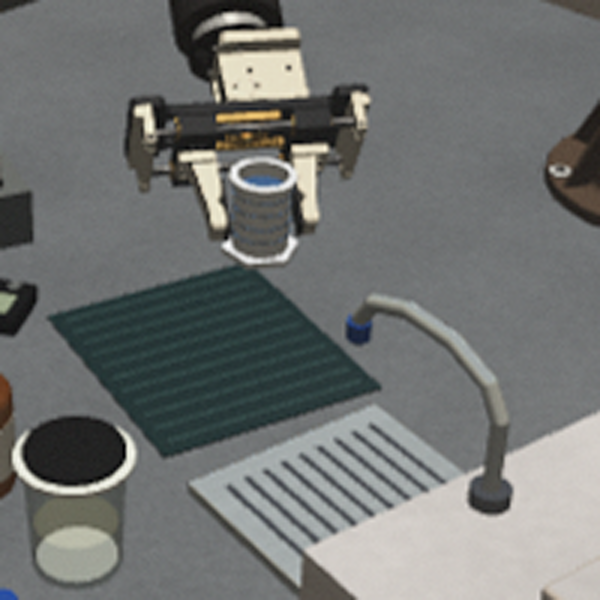

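View pics/side15.png

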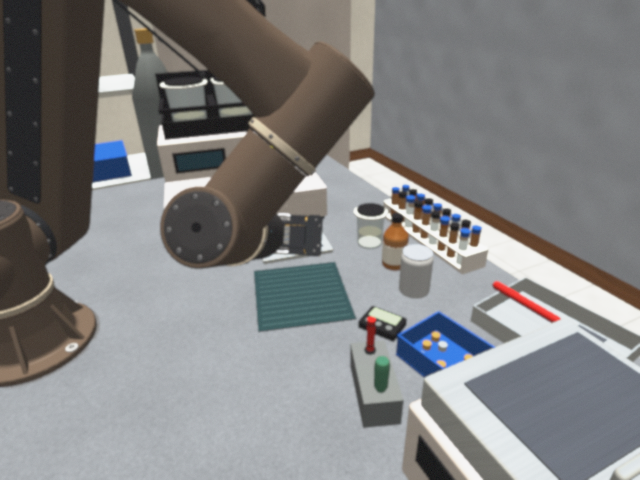

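Emit:
{"method": "carry_out", "body": {
  "moves": "0 0.008 -0.013 0.045 -0.001 0 0.007;0 0.017 -0.028 0.09 -0.001 0 0.007;0 0 -0.028 0.102 -0.001 0 0.007;0 -0.015 -0.028 0.11 -0.001 0 0.007;0 -0.029 -0.028 0.1186 -0.001 0 0.007;0 -0.029 -0.028 0.1186 -0.001 0 0.007;0 -0.029 -0.028 0.1186 -0.001 0 0.007"
}}

```text
clock: 24.55
tool_pos: [0.4593, -0.094, 0.136]
orientation: [-179.5, -60.0, 54.4]
force: [0.3, -0.3, -0.6]
opening: 0.054
```

```bash
python3 - <<'E'
from h import *
from ik import *
np.set_printoptions(precision=4,suppress=True)
s=st();p,R=pose();G=p+R.apply([0,0,.159]);print('G',G,s['force'])
P={n:ctrl.snapshot(n) for n in('scene','side','wrist')}
for n in P:
    print(n,'spout',proj(P[n],(.6013,.1085,.15)),proj(P[n],(.6013,.1085,.012)))
    save(P[n],n+'16')
im=P['scene']['image'];u,v=proj(P['scene'],(.6013,.1085,.15)).astype(int)
a=cv2.resize(im[v-40:v+40,u-40:u+40,::-1],(560,560),interpolation=cv2.INTER_CUBIC);cv2.imwrite('pics/z_scene.png',a);print(u-40,v-40)
E
```

```text
24.55 q [-27.298, 30.083, -23.324, -76.572, -61.956, -132.322] p [0.4593, -0.094, 0.136] o [-179.475, -60.021, 54.419] F [ 0.3 -0.3 -0.6] 0.054
G [0.5383 0.0188 0.0566] [ 0.3462 -0.2516 -0.587 ]
scene spout [378.5062 262.2188] [374.4401 314.0004]
side spout [288.6269 191.629 ] [291.6804 239.8856]
wrist spout [314.5637  -3.0458] [316.5148 232.007 ]
338 222
```

View pics/z_scene.png

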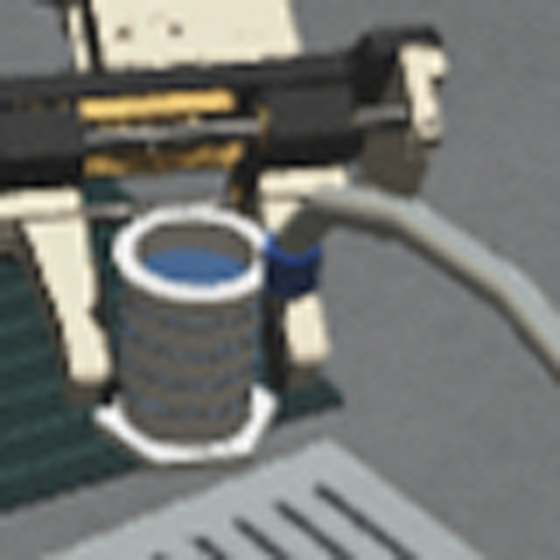

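View pics/wrist16.png

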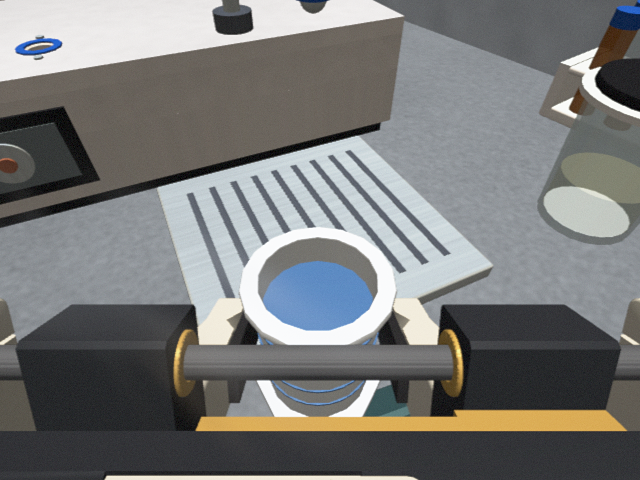

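```bash
python3 - <<'E'
from h import *
np.set_printoptions(precision=4,suppress=True)
P={n:ctrl.snapshot(n) for n in('scene','side','wrist')}
print(onz(P['scene'],(379.9,263.4),.15))
for y in (192,193,194): print(onz(P['side'],(289.3,y),.15))
for y in(0,4,8,12): print(onz(P['wrist'],(313.5,y),.15))
b=P['side']['image'][170:215,265:315,::-1];cv2.imwrite('pics/z_side.png',cv2.resize(b,(600,540),interpolation=cv2.INTER_CUBIC))
b=P['wrist']['image'][0:60,280:350,::-1];cv2.imwrite('pics/z_w.png',cv2.resize(b,(560,480),interpolation=cv2.INTER_CUBIC))
E
```

```text
[0.6025 0.1134 0.15  ]
[0.6019 0.1056 0.15  ]
[0.5996 0.0999 0.15  ]
[0.5973 0.0943 0.15  ]
[0.5985 0.1054 0.15  ]
[0.5953 0.1007 0.15  ]
[0.5921 0.0962 0.15  ]
[0.5892 0.0919 0.15  ]
```

View pics/z_side.png

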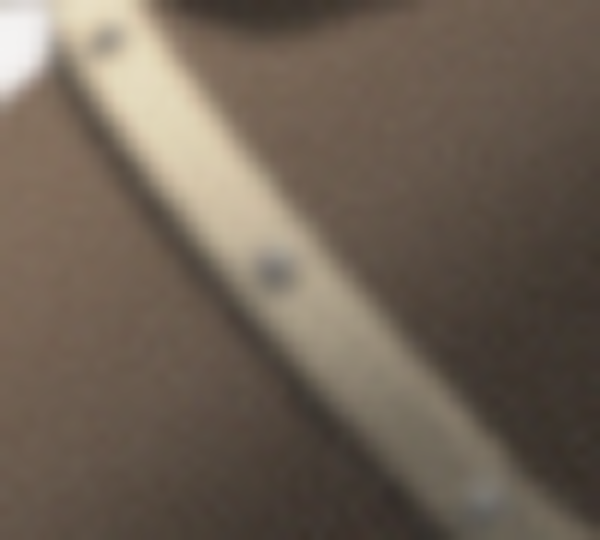

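View pics/z_w.png

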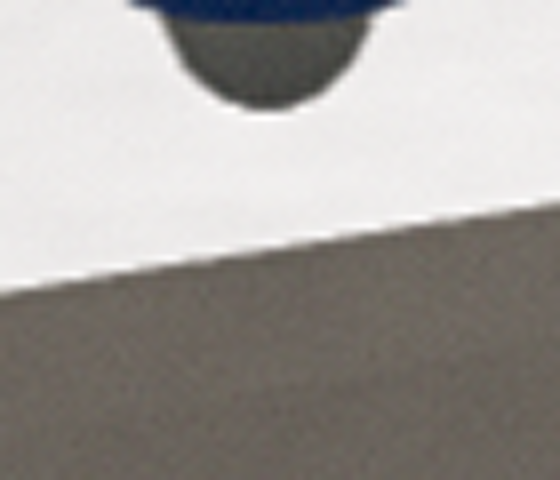

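```bash
python3 - <<'E'
from h import *
np.set_printoptions(precision=4,suppress=True)
P={n:ctrl.snapshot(n) for n in('scene','wrist')}
w=P['wrist'];print('cam',-w['R'].T@np.array(w['t']).ravel())
print(tri([(P['scene'],(379.9,263.1)),(w,(313.5,0))]))
print(tri([(P['scene'],(379.9,263.1)),(w,(313.5,10))]))
E
```

```text
cam [ 0.4928 -0.0479  0.1952]
(array([0.6011, 0.111 , 0.1486]), [np.float64(0.4789045097688146), np.float64(2.356395389979796)])
(array([0.5986, 0.1084, 0.146 ]), [np.float64(0.7412921487004109), np.float64(3.6651818258474025)])
```

```bash
python3 - <<'E'
from h import *
from ik import *
np.set_printoptions(precision=4,suppress=True)
st();Rf=tgt(55,30,1)
T=np.array([.6012,.1098,0])
for z in (.056,.050,.047): print(z,*rel(T+[0,0,z]-.159*Rf[:,2],Rf))
E
```

```text
24.95 q [-27.304, 30.008, -23.337, -76.592, -61.943, -132.267] p [0.4593, -0.094, 0.1366] o [-179.7, -60.032, 54.612] F [ 0.   0.4 -1.2] 0.054
0.056 [ 0.0543 -0.0009  0.0964] [ 0.0006 -0.0006 -0.0034]
0.05 [ 0.0491 -0.0009  0.0994] [ 0.0006 -0.0006 -0.0034]
0.047 [ 0.0465 -0.0009  0.1009] [ 0.0006 -0.0006 -0.0034]
```

Emit:
{"method": "carry_out", "body": {
  "moves": "0 0.013 0 0.024 0 0 -0.003;0 0.027 0 0.048 0 0 -0.003;0 0.041 0 0.072 0 0 -0.003;0 0.054 -0.001 0.096 0 0 -0.003;0 0.054 -0.001 0.096 0 0 -0.003;0 0.0515 -0.001 0.098 0 0 -0.003;0 0.0491 -0.001 0.0994 0 0 -0.003;0 0.0491 -0.001 0.0994 0 0 -0.003;0 0.0491 -0.001 0.0994 0 0 -0.003"
}}

```text
clock: 25.85
tool_pos: [0.5218, -0.0035, 0.1287]
orientation: [-179.8, -60.0, 54.7]
force: [-0.4, 0.3, -1.0]
opening: 0.0538
```

```bash
python3 - <<'E'
from h import *
np.set_printoptions(precision=4,suppress=True)
s=st();p,R=pose();G=p+R.apply([0,0,.159]);print('G',G,s['force'],s['moment'])
P={n:ctrl.snapshot(n) for n in('scene','side','wrist')}
u,v=proj(P['scene'],(.6013,.1085,.08)).astype(int)
cv2.imwrite('pics/z17.png',cv2.resize(P['scene']['image'][v-45:v+45,u-50:u+50,::-1],(660,594),interpolation=cv2.INTER_CUBIC));save(P['wrist'],'w17')
E
```

```text
25.85 q [-16.4, 31.435, -20.876, -83.983, -55.61, -134.699] p [0.5218, -0.0035, 0.1287] o [-179.809, -60.01, 54.736] F [-0.4  0.3 -1. ] 0.0538
G [0.6009 0.1092 0.0492] [-0.406   0.3247 -0.9969] [-2.7215  1.725   0.0496]
```

View pics/z17.png

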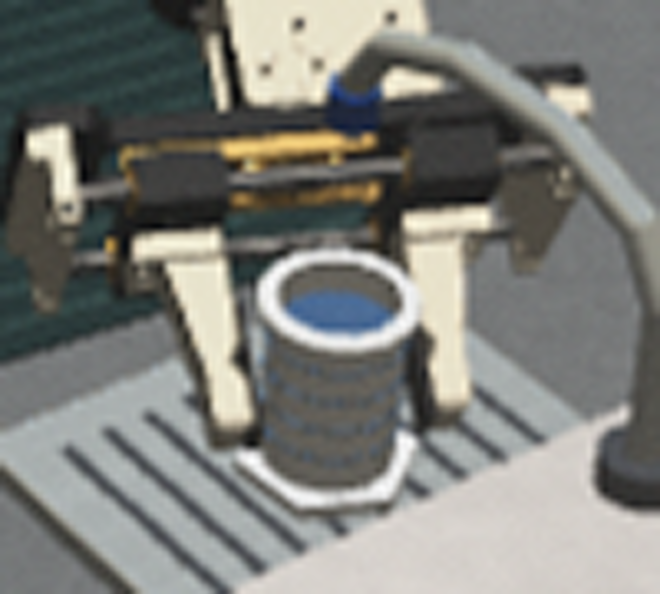

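View pics/w17.png

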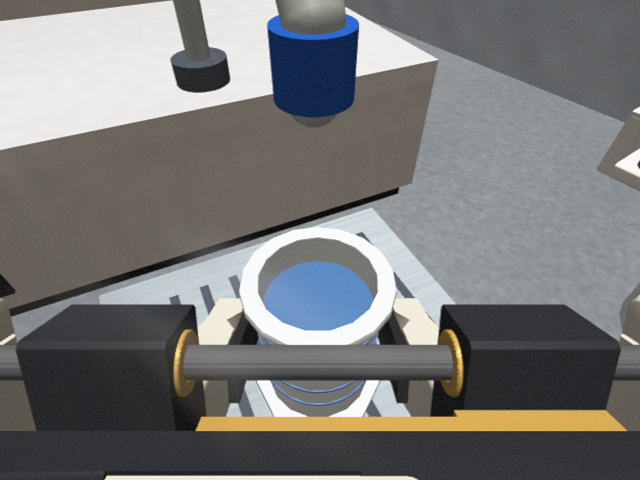

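```bash
python3 - <<'E'
from h import *
np.set_printoptions(precision=4,suppress=True)
P={n:ctrl.snapshot(n) for n in('scene','wrist')}
w=P['wrist']
for X in ((.601,.1092,.15),(.601,.1092,.146),(.601,.115,.15)): print(proj(w,X),proj(P['scene'],X))
print(onz(w,(314,115),.15),onz(w,(314,120),.15),onz(w,(314,115),.147))
E
```

```text
[314.9257  96.8463] [378.8564 262.3012]
[315.0631 114.5229] [378.7307 263.8946]
[300.0015  87.1473] [380.9773 263.4471]
[0.5963 0.1028 0.15  ] [0.5952 0.1011 0.15  ] [0.5996 0.1076 0.147 ]
```

Emit:
{"method": "carry_out", "body": {
  "moves": "0 -0.0009 0 0.0005 0 0 0;0 -0.0013 0 0.00075 0 0 0;0 -0.0017 0 0.001 0 0 0;0 -0.0017 0 0.001 0 0 0"
}}

```text
clock: 26.5
tool_pos: [0.522, -0.0028, 0.1268]
orientation: [-179.8, -60.0, 54.8]
force: [-0.2, 0.6, 0.2]
opening: 0.0542
```

```bash
python3 - <<'E'
from h import *
np.set_printoptions(precision=4,suppress=True)
s=st();p,R=pose();G=p+R.apply([0,0,.159]);print('G',G,s['force'],s['moment'])
E
```

```text
26.5 q [-16.376, 31.674, -20.872, -84.131, -55.611, -134.385] p [0.522, -0.0028, 0.1268] o [-179.848, -60.021, 54.833] F [-0.2  0.6  0.2] 0.0542
G [0.601  0.1101 0.0474] [-0.1964  0.5982  0.2328] [-2.7481  1.7576 -0.0145]
```

Emit:
{"method": "carry_out", "body": {
  "moves": "0 -0.0004 0 0.0002 0 0 0;0 -0.0008 0 0.0005 0 0 0;0 -0.0012 0 0.0007 0 0 0;0 -0.0012 0 0.0007 0 0 0"
}}

```text
clock: 26.9
tool_pos: [0.5221, -0.0028, 0.126]
orientation: [-179.9, -60.1, 54.9]
force: [-1.5, -2.1, 5.2]
opening: 0.0538
```

```bash
python3 - <<'E'
from h import *
np.set_printoptions(precision=4,suppress=True)
s=st();p,R=pose();G=p+R.apply([0,0,.159]);print('G',G,s['force'],s['moment'])
E
```

```text
26.9 q [-16.431, 31.808, -20.867, -84.232, -55.669, -134.17] p [0.5221, -0.0028, 0.126] o [-179.895, -60.08, 54.881] F [-1.5 -2.1  5.2] 0.0538
G [0.6012 0.1101 0.0467] [-1.4734 -2.0948  5.2267] [-1.4826  1.1326  0.1961]
```

Emit:
{"method": "carry_out", "body": {
  "moves": "0.06 0 0 0 0 0 0;0.087 0 0 0 0 0 0;0.087 0 0 0 0 0 0;0.087 0 0 0 0 0 0;0.087 0 0 0 0 0 0;0.087 0 0 0 0 0 0;0.087 0 0 0 0 0 0;0.087 0 0 0 0 0 0"
}}

```text
clock: 27.7
tool_pos: [0.5221, -0.0028, 0.1256]
orientation: [-179.9, -60.0, 54.9]
force: [0.3, 0.4, -0.2]
opening: 0.0869
```

```bash
python3 - <<'E'
from h import *
np.set_printoptions(precision=4,suppress=True)
s=st()
P={n:ctrl.snapshot(n) for n in('scene','wrist')}
u,v=proj(P['scene'],(.6013,.1085,.08)).astype(int)
cv2.imwrite('pics/z18.png',cv2.resize(P['scene']['image'][v-45:v+45,u-50:u+50,::-1],(660,594),interpolation=cv2.INTER_CUBIC));save(P['wrist'],'w18')
E
```

```text
27.7 q [-16.418, 31.836, -20.873, -84.222, -55.616, -134.169] p [0.5221, -0.0028, 0.1256] o [-179.873, -60.025, 54.853] F [ 0.3  0.4 -0.2] 0.0869
```

View pics/z18.png

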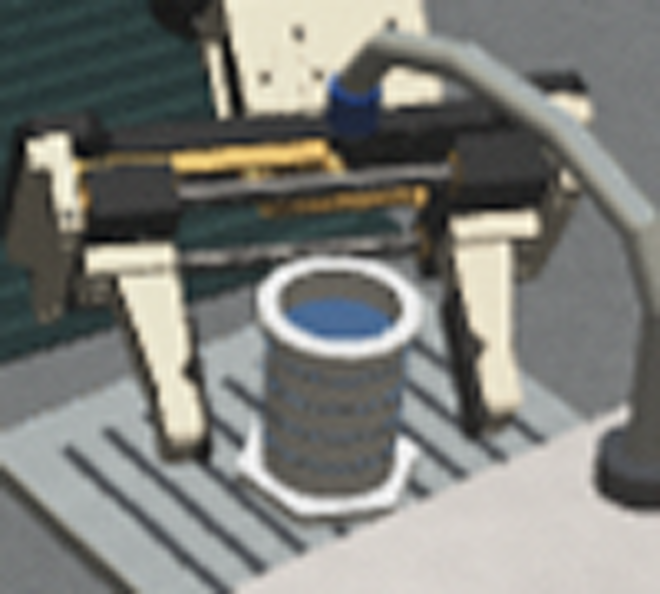

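View pics/w18.png

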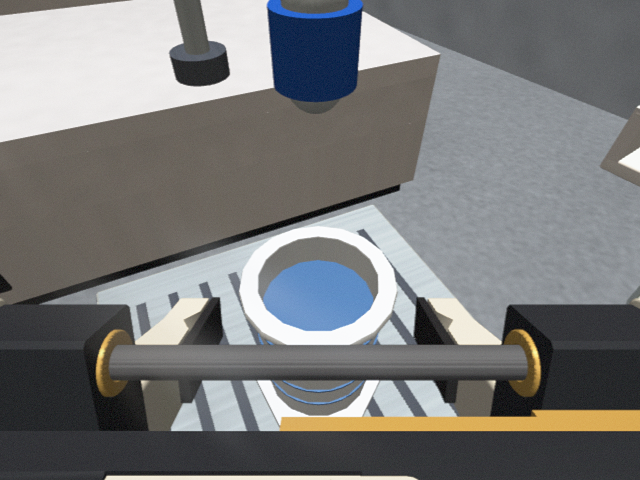

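Emit:
{"method": "carry_out", "body": {
  "moves": "0.087 0 0 -0.02 0 0 0;0.087 0 0 -0.05 0 0 0;0.087 0 0 -0.09 0 0 0;0.087 0 0 -0.13 0 0 0;0.087 0 0 -0.16 0 0 0;0.087 0 0 -0.16 0 0 0"
}}

```text
clock: 28.4
tool_pos: [0.4412, -0.119, 0.2078]
orientation: [179.7, -60.0, 55.2]
force: [0.4, 0.9, -0.1]
opening: 0.0868
```

```bash
python3 - <<'E'
from h import *
from ik import *
np.set_printoptions(precision=4,suppress=True)
s=st();q0=np.array(s['joint_pos']);p,R=pose();R=R.as_matrix()
P={n:ctrl.snapshot(n) for n in('scene','side')}
save(P['scene'],'scene19');save(P['side'],'side19')
print('driver',tri([(P['scene'],(247,188)),(P['side'],(381,373))]))
# tool-down above pin area
for yaw in (-90,-60,-120,-150,180,150):
    Rd=E('z',yaw)@np.diag([1,-1,-1.]); X=np.array([.49,-.36,.42])
    q,c=best(X,Rd,[q0,[-10,10,-20,0,-70,-90],[-10,10,-20,0,-70,0],[-10,10,-20,0,-70,150]]); print(yaw,q,c)
E
```

```text
28.4 q [-29.001, 21.097, -22.803, -71.061, -65.493, -141.726] p [0.4412, -0.119, 0.2078] o [179.655, -59.971, 55.157] F [ 0.4  0.9 -0.1] 0.0868
driver (array([ 0.5171, -0.4496,  0.0878]), [np.float64(0.16323827226421014), np.float64(0.30922562244189916)])
-90 [-17.9168  13.7667  -6.8389   0.     -69.3945  17.9168] 2.7172224662109155e-29
-60 [-17.9168  13.7667  -6.8389   0.     -69.3945  47.9168] 7.334690689908237e-25
-120 [-17.9168  13.7667  -6.8389   0.     -69.3945 -12.0832] 2.6297046162930764e-29
-150 [-17.9168  13.7667  -6.8389   0.     -69.3945 -42.0832] 7.231518105901609e-28
180 [-17.9168  13.7667  -6.8389   0.     -69.3945 -72.0832] 3.296369102806344e-29
150 [ -17.9168   13.7667   -6.8389    0.      -69.3945 -102.0832] 1.338924796877327e-29
```

View pics/side19.png

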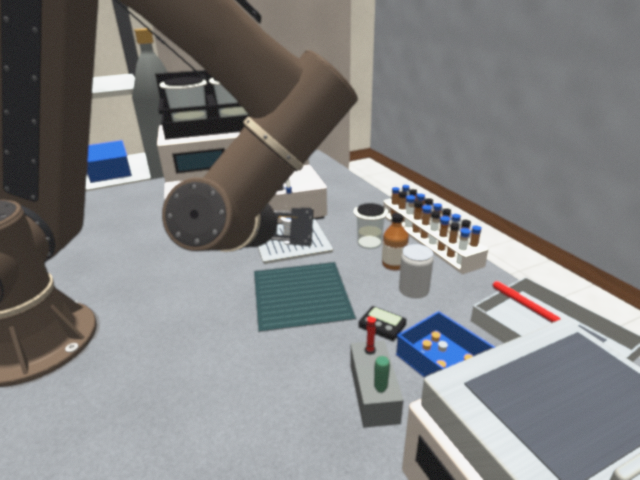

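View pics/scene19.png

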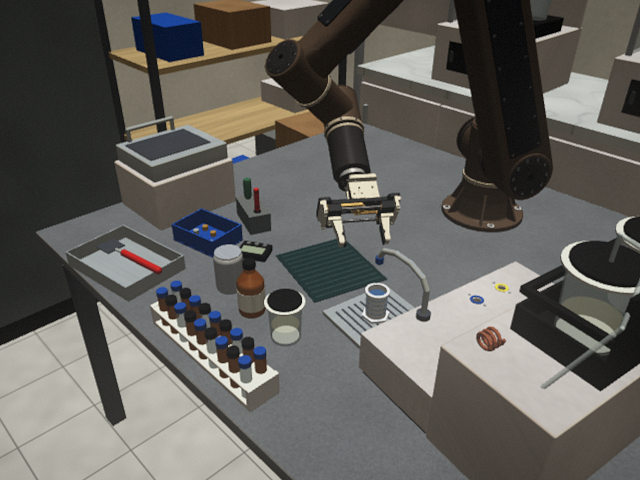

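```bash
cat > plan3.py <<'E'
from h import *
from ik import *
np.set_printoptions(precision=3,suppress=True)
s=st();p,R=pose();R=R.as_matrix();q0=np.array(s['joint_pos'])
Rd=E('z',-109)@np.diag([1,-1,-1.])
qf,c=best(np.array([.56,-.32,.38]),Rd,[[-18,14,-7,0,-69,0]]);print(qf,c)
N=20;Bp=R
for i in range(1,N+1):
    f=i/N; q=q0+(qf-q0)*f; a,B=fk(q)
    print('0.087 %.3f %.3f %.3f %.3f %.3f %.3f'%(*(R.T@(a-p)),*Ro.from_matrix(R.T@B).as_rotvec()),'p',a,'tip',a+.178*B[:,2],'step %.1f'%np.degrees(Ro.from_matrix(Bp.T@B).magnitude())); Bp=B
E
python3 plan3.py
```

```text
28.5 q [-28.815, 21.289, -22.837, -71.268, -65.391, -141.664] p [0.4422, -0.1171, 0.2063] o [179.95, -60.032, 54.905] F [ 0.7 -1.1 -0.6] 0.087
[-12.445  18.663  -5.37    0.    -65.966  -6.555] 2.431043558876589e-26
0.087 -0.004 0.003 -0.007 0.041 -0.040 -0.166 p [ 0.44  -0.126  0.206] tip [0.521 0.001 0.111] step 10.1
0.087 -0.008 0.008 -0.015 0.086 -0.076 -0.332 p [ 0.439 -0.135  0.207] tip [ 0.512 -0.009  0.105] step 10.1
0.087 -0.011 0.014 -0.023 0.135 -0.108 -0.498 p [ 0.439 -0.146  0.208] tip [ 0.504 -0.021  0.1  ] step 10.1
0.087 -0.013 0.020 -0.031 0.188 -0.135 -0.663 p [ 0.439 -0.156  0.21 ] tip [ 0.497 -0.034  0.095] step 10.1
0.087 -0.015 0.028 -0.040 0.244 -0.158 -0.828 p [ 0.441 -0.168  0.214] tip [ 0.492 -0.048  0.092] step 10.1
0.087 -0.016 0.036 -0.049 0.305 -0.177 -0.992 p [ 0.443 -0.179  0.217] tip [ 0.487 -0.063  0.09 ] step 10.0
0.087 -0.015 0.046 -0.058 0.369 -0.191 -1.154 p [ 0.446 -0.191  0.222] tip [ 0.484 -0.08   0.089] step 10.0
0.087 -0.014 0.056 -0.068 0.438 -0.200 -1.315 p [ 0.451 -0.203  0.228] tip [ 0.482 -0.097  0.089] step 10.0
0.087 -0.011 0.067 -0.07
[... 548 characters left out ...]
4 -2.225 p [ 0.494 -0.272  0.285] tip [ 0.499 -0.212  0.118] step 9.9
0.087 0.030 0.145 -0.132 1.055 -0.098 -2.363 p [ 0.504 -0.282  0.298] tip [ 0.507 -0.231  0.128] step 9.9
0.087 0.042 0.159 -0.141 1.166 -0.053 -2.494 p [ 0.514 -0.291  0.313] tip [ 0.515 -0.25   0.14 ] step 9.8
0.087 0.055 0.173 -0.149 1.285 0.002 -2.617 p [ 0.525 -0.3    0.328] tip [ 0.525 -0.269  0.153] step 9.8
0.087 0.069 0.186 -0.157 1.412 0.068 -2.731 p [ 0.536 -0.307  0.344] tip [ 0.536 -0.286  0.168] step 9.8
0.087 0.084 0.200 -0.164 -1.460 -0.139 2.676 p [ 0.548 -0.314  0.362] tip [ 0.547 -0.304  0.184] step 9.7
0.087 0.101 0.213 -0.172 -1.446 -0.206 2.503 p [ 0.56 -0.32  0.38] tip [ 0.56  -0.32   0.202] step 9.7
```

Emit:
{"method": "carry_out", "body": {
  "moves": "0.087 -0.004 0.003 -0.007 0.041 -0.04 -0.166;0.087 -0.008 0.008 -0.015 0.086 -0.076 -0.332;0.087 -0.011 0.014 -0.023 0.135 -0.108 -0.498;0.087 -0.013 0.02 -0.031 0.188 -0.135 -0.663;0.087 -0.015 0.028 -0.04 0.244 -0.158 -0.828;0.087 -0.016 0.036 -0.049 0.305 -0.177 -0.992;0.087 -0.015 0.046 -0.058 0.369 -0.191 -1.154;0.087 -0.014 0.056 -0.068 0.438 -0.2 -1.315;0.087 -0.011 0.067 -0.077 0.511 -0.204 -1.474;0.087 -0.007 0.079 -0.087 0.588 -0.202 -1.631;0.087 -0.003 0.092 -0.096 0.671 -0.195 -1.785;0.087 -0.003 0.092 -0.096 0.671 -0.195 -1.785;0.087 -0.003 0.092 -0.096 0.671 -0.195 -1.785"
}}

```text
clock: 29.8
tool_pos: [0.4698, -0.238, 0.2501]
orientation: [150.7, -1.0, 167.8]
force: [-0.1, 0.0, -0.0]
opening: 0.087
```

```bash
sed -i 's/N=20;/N=10;/' plan3.py; python3 plan3.py
```

```text
29.8 q [-19.657, 20.083, -13.2, -32.001, -65.652, -67.023] p [0.4698, -0.238, 0.2501] o [150.724, -1.047, 167.808] F [-0.1  0.  -0. ] 0.087
[-12.445  18.663  -5.37    0.    -65.966  -6.555] 2.431043558876589e-26
0.087 -0.009 -0.003 -0.012 0.048 0.015 -0.147 p [ 0.476 -0.248  0.259] tip [ 0.488 -0.17   0.1  ] step 8.9
0.087 -0.018 -0.005 -0.025 0.096 0.034 -0.294 p [ 0.484 -0.258  0.269] tip [ 0.493 -0.188  0.106] step 8.9
0.087 -0.027 -0.007 -0.039 0.142 0.057 -0.439 p [ 0.492 -0.268  0.28 ] tip [ 0.498 -0.205  0.114] step 8.9
0.087 -0.037 -0.007 -0.053 0.188 0.085 -0.584 p [ 0.5   -0.277  0.292] tip [ 0.504 -0.223  0.122] step 8.8
0.087 -0.048 -0.007 -0.067 0.232 0.118 -0.728 p [ 0.509 -0.286  0.304] tip [ 0.511 -0.24   0.133] step 8.8
0.087 -0.059 -0.005 -0.082 0.275 0.155 -0.870 p [ 0.519 -0.294  0.318] tip [ 0.52  -0.257  0.144] step 8.8
0.087 -0.070 -0.003 -0.097 0.316 0.198 -1.011 p [ 0.529 -0.302  0.332] tip [ 0.529 -0.274  0.156] step 8.8
0.087 -0.081 0.001 -0.113 0.356 0.245 -1.150 p [ 0.539 -0.309  0.347] tip [ 0.538 -0.29   0.17 ] step 8.7
0.087 -0.092 0.005 -0.129 0.394 0.298 -1.288 p [ 0.549 -0.315  0.363] tip [ 0.549 -0.305  0.186] step 8.7
0.087 -0.103 0.011 -0.145 0.430 0.356 -1.422 p [ 0.56 -0.32  0.38] tip [ 0.56  -0.32   0.202] step 8.6
```

Emit:
{"method": "carry_out", "body": {
  "moves": "0.087 -0.009 -0.003 -0.012 0.048 0.015 -0.147;0.087 -0.018 -0.005 -0.025 0.096 0.034 -0.294;0.087 -0.027 -0.007 -0.039 0.142 0.057 -0.439;0.087 -0.037 -0.007 -0.053 0.188 0.085 -0.584;0.087 -0.048 -0.007 -0.067 0.232 0.118 -0.728;0.087 -0.059 -0.005 -0.082 0.275 0.155 -0.87;0.087 -0.07 -0.003 -0.097 0.316 0.198 -1.011;0.087 -0.081 0.001 -0.113 0.356 0.245 -1.15;0.087 -0.092 0.005 -0.129 0.394 0.298 -1.288;0.087 -0.103 0.011 -0.145 0.43 0.356 -1.422;0.087 -0.103 0.011 -0.145 0.43 0.356 -1.422;0.087 -0.103 0.011 -0.145 0.43 0.356 -1.422"
}}

```text
clock: 31.0
tool_pos: [0.5591, -0.3204, 0.3793]
orientation: [179.8, 0.1, -109.4]
force: [-0.3, 0.4, 0.0]
opening: 0.0872
```

```bash
python3 - <<'E'
from h import *
np.set_printoptions(precision=4,suppress=True)
s=st()
P={n:ctrl.snapshot(n) for n in('wrist','side','scene')}
for n in P:
  save(P[n],n+'20')
  for l in('pin_grip','pin_tip','hex_driver','tool_stand'):
    r=ctrl.mark_of(P[n],l); print(n,l,[(np.round(z['at'],1),round(z['confidence'],2)) for z in r[:2]])
  print(proj(P[n],(.5423,-.3779,.0925)),proj(P[n],(.5423,-.3779,.125)))
E
```

```text
31.0 q [-12.544, 18.699, -5.349, -0.152, -66.146, -6.758] p [0.5591, -0.3204, 0.3793] o [179.791, 0.115, -109.363] F [-0.3  0.4  0. ] 0.0872
wrist pin_grip [(array([171.3, 308.1]), 0.73)]
wrist pin_tip []
wrist hex_driver [(array([ 56.5, 314.6]), 0.9)]
wrist tool_stand [(array([115.5, 311.1]), 0.72)]
[312.2506 162.1121] [311.7438 166.0161]
side pin_grip [(array([334.5, 370.9]), 0.87)]
side pin_tip []
side hex_driver []
side tool_stand [(array([389.3, 374. ]), 0.92)]
[370.1428 336.1215] [370.8573 320.7479]
scene pin_grip [(array([197.5, 251. ]), 0.6), (array([332.1, 433.4]), 0.45)]
scene pin_tip []
scene hex_driver []
scene tool_stand [(array([223.3, 254.4]), 0.82)]
[255.6496 198.0396] [255.0146 187.2403]
```

View pics/wrist20.png

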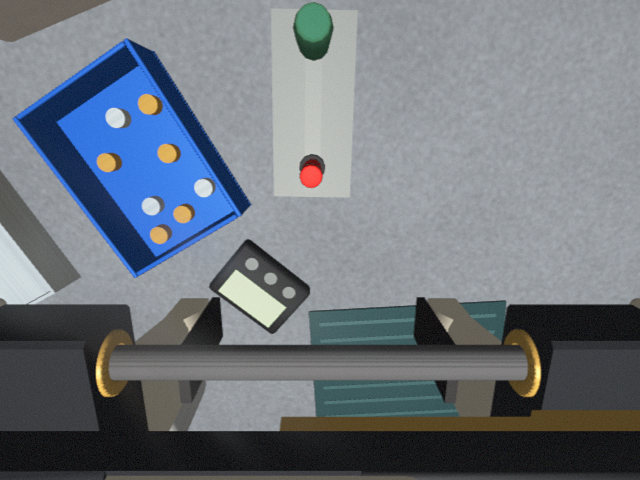

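```bash
python3 - <<'E'
from h import *
from kin import E
np.set_printoptions(precision=4,suppress=True)
w=ctrl.snapshot('wrist')
im=w['image'].astype(int); m=((im[...,0]>150)&(im[...,1]<90)&(im[...,2]<90)).astype(np.uint8); m[250:]=0;m[:,:250]=0;m[:,380:]=0
c=max(cv2.findContours(m,0,1)[0],key=cv2.contourArea);print(cv2.minEnclosingCircle(c),cv2.boundingRect(c))
(x,y),r=cv2.minEnclosingCircle(c)
X=onz(w,(x,y),.125);print(X, onz(w,(312,162),.06),onz(w,(308.1,171.3),.0925))
Rd=E('z',-109.)@np.diag([1,-1,-1.])
for g in ([X[0],X[1],.0925],): print(*rel(np.array(g)+[0,0,.159],Rd))
E
```

```text
((311.9276428222656, 177.82894897460938), 11.222495079040527) (302, 167, 22, 23)
[ 0.5449 -0.3726  0.125 ] [ 0.5439 -0.3774  0.06  ] [ 0.5474 -0.3745  0.0925]
[ 0.0531 -0.0038  0.129 ] [ 0.0018  0.0012 -0.0065]
```

Emit:
{"method": "carry_out", "body": {
  "moves": "0.06 0.028 -0.002 0.02 0.002 0.001 -0.006;0.06 0.056 -0.004 0.04 0.002 0.001 -0.006;0.06 0.056 -0.004 0.06 0.002 0.001 -0.006;0.06 0.056 -0.004 0.06 0.002 0.001 -0.006;0.06 0.056 -0.004 0.06 0.002 0.001 -0.006"
}}

```text
clock: 32.3
tool_pos: [0.5443, -0.3755, 0.3206]
orientation: [180.0, -0.0, -109.0]
force: [-0.4, 0.4, 0.8]
opening: 0.0608
```

```bash
python3 - <<'E'
from h import *
from kin import E
np.set_printoptions(precision=4,suppress=True)
s=st()
w=ctrl.snapshot('wrist');save(w,'w21')
t,R=pose();print(proj(w,t+R.apply([0,0,.19])),proj(w,(.544,-.3755,.125)))
P={n:ctrl.snapshot(n) for n in('scene','side')}
for n in P:
    u,v=proj(P[n],(.544,-.3755,.12)).astype(int)
    P[n]=cv2.resize(P[n]['image'][v-40:v+40,u-40:u+40,::-1],(400,400),interpolation=cv2.INTER_CUBIC)
cv2.imwrite('pics/z21.png',np.hstack([P['scene'],P['side']]))
E
```

```text
32.3 q [-17.737, 22.709, -7.493, 0.01, -59.827, -1.282] p [0.5443, -0.3755, 0.3206] o [179.972, -0.009, -109.015] F [-0.4  0.4  0.8] 0.0608
[317.8438 305.7096] [319.493 299.601]
```

View pics/w21.png

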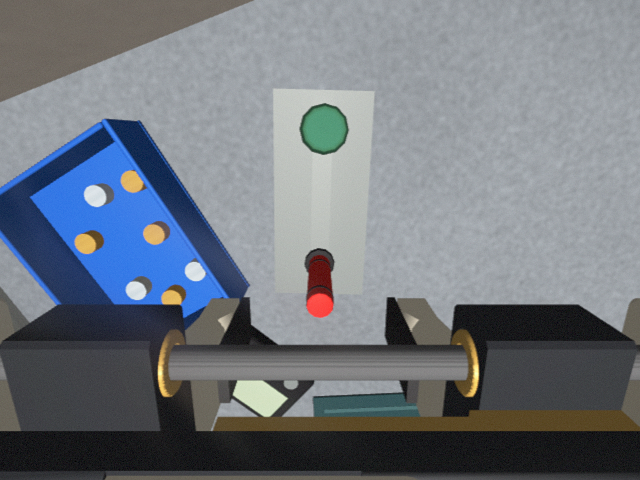

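View pics/z21.png

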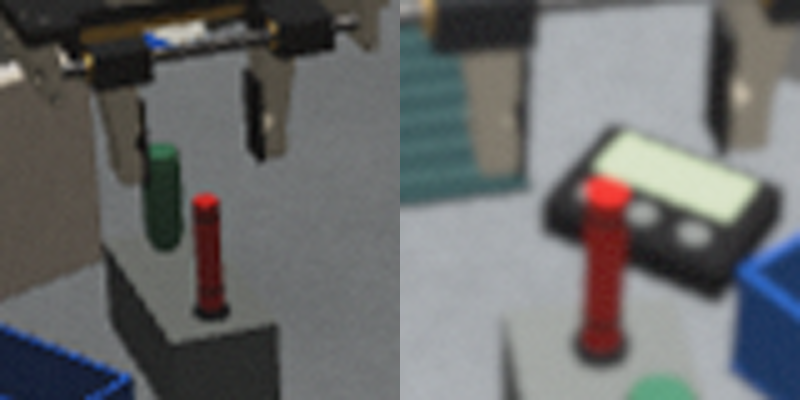

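Emit:
{"method": "carry_out", "body": {
  "moves": "0.06 -0.001 0 0.025 0 0 0;0.06 -0.001 0 0.05 0 0 0;0.06 -0.001 0 0.069 0 0 0;0.06 -0.001 0 0.069 0 0 0;0.06 -0.001 0 0.069 0 0 0;0.02 -0.001 0 0.069 0 0 0;0 -0.001 0 0.069 0 0 0;0 -0.001 0 0.069 0 0 0;0 -0.001 0 0.069 0 0 0;0 -0.001 0 0.069 0 0 0;0 -0.001 0 0.069 0 0 0;0 -0.001 0 0.069 0 0 0;0 -0.001 0 0.069 0 0 0;0 -0.001 0 0.069 0 0 0;0 -0.001 0 0.069 0 0 0;0 -0.001 0 0.069 0 0 0"
}}

```text
clock: 34.05
tool_pos: [0.5445, -0.3745, 0.2514]
orientation: [180.0, 0.0, -109.0]
force: [-0.3, 0.0, 0.6]
opening: 0.0134
```

```bash
python3 - <<'E'
from h import *
s=st(); print(s['moment'])
E
```

```text
34.05 q [-17.655, 26.423, -11.697, -0.012, -51.88, -1.361] p [0.5445, -0.3745, 0.2514] o [179.999, 0.01, -109.023] F [-0.3  0.   0.6] 0.0134
[0.01028529 0.0578153  0.00695749]
```

Emit:
{"method": "carry_out", "body": {
  "moves": "0 0 0 -0.02 0 0 0;0 0 0 -0.05 0 0 0;0 0 0 -0.09 0 0 0;0 0 0 -0.13 0 0 0;0 0 0 -0.17 0 0 0;0 0 0 -0.21 0 0 0;0 0 0 -0.225 0 0 0;0 0 0 -0.225 0 0 0"
}}

```text
clock: 34.85
tool_pos: [0.5446, -0.3747, 0.4799]
orientation: [-179.7, -0.0, -109.0]
force: [0.8, -0.9, -0.6]
opening: 0.0132
```

```bash
python3 - <<'E'
from h import *
from ik import *
np.set_printoptions(precision=3,suppress=True)
s=st();p,R=pose();R=R.as_matrix();q0=np.array(s['joint_pos'])
P={n:ctrl.snapshot(n) for n in('scene','side','wrist')}
obs=[]
for n in P:
    for l in('pin_tip','pin_grip'):
        r=ctrl.mark_of(P[n],l);print(n,l,[(np.round(z['at'],1),round(z['confidence'],2)) for z in r[:2]],proj(P[n],p+R@[0,0,.159+(.0875 if l=='pin_tip' else 0)]))
save(P['side'],'side22')
Rd=E('z',-7.)@np.diag([1,-1,-1.])
qf,c=best(np.array([.494,.287,.48]),Rd,[[50,10,-10,0,-70,33]]);print(qf,c)
N=14;Bp=R;ap=p
for i in range(1,N+1):
    q=q0+(qf-q0)*i/N; a,B=fk(q)
    print('0 %.3f %.3f %.3f %.3f %.3f %.3f'%(*(R.T@(a-p)),*Ro.from_matrix(R.T@B).as_rotvec()),'p',a,'step %.1f %.3f'%(np.degrees(Ro.from_matrix(Bp.T@B).magnitude()),np.linalg.norm(a-ap))); Bp=B;ap=a
E
```

```text
34.85 q [-17.655, 17.151, 5.469, 0.028, -77.986, -1.362] p [0.5446, -0.3747, 0.4799] o [-179.668, -0.019, -109.012] F [ 0.8 -0.9 -0.6] 0.0132
scene pin_tip [(array([150.7, 256.6]), 0.75), (array([301.6, 376.2]), 0.16)] [252.318 149.996]
scene pin_grip [(array([119.3, 250.1]), 0.65), (array([266.5, 329.1]), 0.29)] [250.561 117.012]
side pin_tip [(array([265.1, 372.6]), 0.59), (array([239.5, 367.8]), 0.35)] [374.638 262.357]
side pin_grip [(array([211.1, 378.6]), 0.61)] [376.825 209.124]
wrist pin_tip [(array([267.8, 317.6]), 0.56)] [315.698 267.531]
wrist pin_grip [(array([342.2, 317.4]), 0.94)] [316.057 341.184]
[ 49.771   8.494  -5.719   0.    -75.787  33.229] 9.402205279797068e-27
0 -0.053 -0.006 -0.000 -0.000 -0.001 -0.127 p [ 0.568 -0.326  0.48 ] step 7.3 0.054
0 -0.107 -0.008 -0.001 -0.001 -0.001 -0.254 p [ 0.586 -0.276  0.481] step 7.3 0.053
0 -0.159 -0.005 -0.001 -0.001 -0.001 -0.382 p [ 0.601 -0.226  0.481] step 7.3 0.053
0 -0.211 0.002 -0.001 -0.001 -0.002 -0.509 p [ 0.611 -0.175  0.481] step 7.3 0.052
0 -0.261 0.013 -0.002 -0.002 -0.002 -0.636 p [ 0.617 -0.124  0.481] step 7.3 0.052
0 -0.310 0.028 -0.002 -0.002 -0.003 -0.763 p [ 0.619 -0.073  0.482] step 7.3 0.051
0 -0.356 0.047 -0.002 -0.002 -0.003 -0.890 p [ 0.616 -0.022  0.482] step 7.3 0.050
0 -0.401 0.070 -0.002 -0.003 -0.004 -1.017 p [0.609 0.027 0.482] step 7.3 0.050
0 -0.443 0.095 -0.002 -0.003 -0.004 -1.145 p [0.599 0.075 0.481] step 7.3 0.049
0 -0.482 0.124 -0.002 -0.003 -0.004 -1.272 p [0.585 0.122 0.481] step 7.3 0.049
0 -0.519 0.155 -0.002 -0.003 -0.005 -1.399 p [0.567 0.167 0.481] step 7.3 0.048
0 -0.552 0.189 -0.002 -0.003 -0.005 -1.526 p [0.546 0.209 0.481] step 7.3 0.048
0 -0.582 0.225 -0.002 -0.004 -0.005 -1.653 p [0.521 0.249 0.48 ] step 7.3 0.047
0 -0.609 0.263 -0.002 -0.004 -0.005 -1.780 p [0.494 0.287 0.48 ] step 7.3 0.046
```

View pics/side22.png

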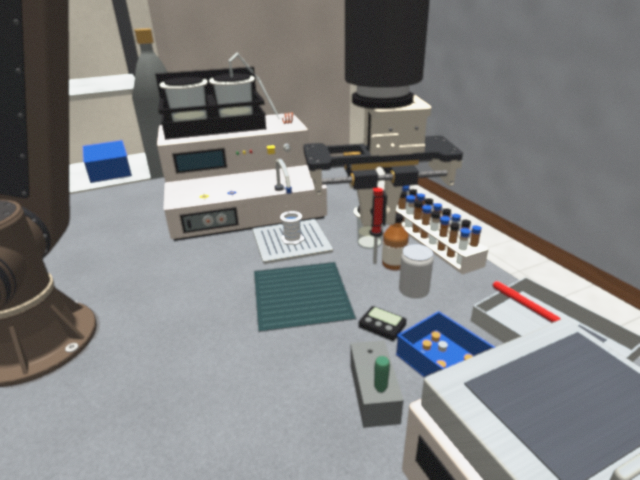

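Emit:
{"method": "carry_out", "body": {
  "moves": "0 -0.043 0.019 0 0 0 -0.127;0 -0.087 0.038 0 0 0 -0.254;0 -0.13 0.056 0 0 0 -0.382;0 -0.174 0.075 0 0 0 -0.509;0 -0.217 0.094 0 0 0 -0.636;0 -0.261 0.113 0 0 0 -0.763;0 -0.304 0.132 0 0 0 -0.89;0 -0.348 0.15 0 0 0 -1.017;0 -0.391 0.169 0 0 0 -1.145;0 -0.435 0.188 0 0 0 -1.272;0 -0.478 0.207 0 0 0 -1.399;0 -0.522 0.225 0 0 0 -1.526;0 -0.565 0.244 0 0 0 -1.653;0 -0.609 0.263 0 -0.004 -0.005 -1.78;0 -0.609 0.263 0 -0.004 -0.005 -1.78;0 -0.609 0.263 0 -0.004 -0.005 -1.78"
}}

```text
clock: 36.9
tool_pos: [0.494, 0.2882, 0.4757]
orientation: [-180.0, 0.4, -6.9]
force: [-0.4, -0.1, -0.2]
opening: 0.0137
```

```bash
cat > look.py <<'E'
from h import *
from ik import *
import sys
np.set_printoptions(precision=4,suppress=True)
s=st();p,R=pose();R=R.as_matrix()
tip=p+R@[0,0,.2465];print('tip',tip)
P={n:ctrl.snapshot(n) for n in('scene','side','wrist')}
tag=sys.argv[1]
for n in P:
    save(P[n],n+tag)
    for l in('drain_hole','sample_hole','pin_tip'):
        r=ctrl.mark_of(P[n],l)
        for z in r[:2]:
            uv=np.array(z['at'])[::-1]; print(n,l,np.round(uv,1),round(z['confidence'],2),onz(P[n],uv,.1 if l!='pin_tip' else tip[2]))
    print(n,'pred tip',proj(P[n],tip))
E
python3 look.py 23
```

```text
36.9 q [49.739, 8.743, -5.841, -0.309, -75.599, 33.4] p [0.494, 0.2882, 0.4757] o [-179.988, 0.35, -6.938] F [-0.4 -0.1 -0.2] 0.0137
tip [0.4926 0.2884 0.2292]
scene drain_hole [476.8 297.5] 0.97 [0.4935 0.2853 0.1   ]
scene sample_hole [501.6 285.5] 0.68 [0.4194 0.2983 0.1   ]
scene sample_hole [255.9 222.8] 0.61 [ 0.6331 -0.2622  0.1   ]
scene pin_tip [491.9 242.3] 0.56 [0.4813 0.2875 0.2292]
scene pred tip [489.1765 244.6165]
side drain_hole [229.4 192.1] 0.7 [0.4961 0.2931 0.1   ]
side drain_hole [289.7 231.8] 0.63 [0.5567 0.001  0.1   ]
side sample_hole [202.4 196.6] 0.84 [0.4222 0.2991 0.1   ]
side pin_tip [222.4 148.3] 0.65 [0.4909 0.2817 0.2292]
side pred tip [222.3356 147.484 ]
wrist drain_hole [316.2 216.7] 0.72 [0.4976 0.2883 0.1   ]
wrist drain_hole [312.  285.5] 0.6 [0.429  0.3012 0.1   ]
wrist sample_hole [314.3 288.2] 0.57 [0.4258 0.2993 0.1   ]
wrist pin_tip [316. 273.] 0.97 [0.4893 0.2887 0.2292]
wrist pin_tip [315.4 218.5] 0.33 [0.5239 0.2847 0.2292]
wrist pred tip [315.8214 268.0845]
```

View pics/wrist23.png

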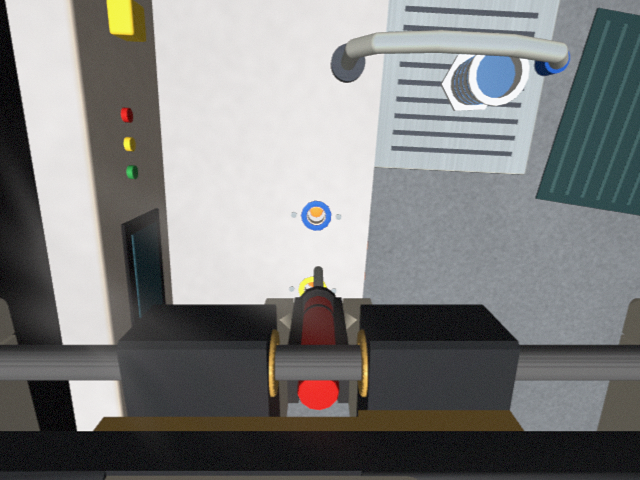

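View pics/scene23.png

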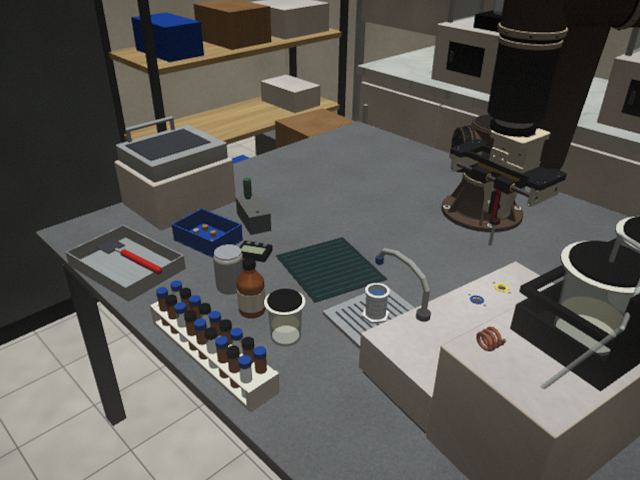

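```bash
python3 - <<'E'
from h import *
from ik import *
np.set_printoptions(precision=4,suppress=True)
Rd=E('z',-7.)@np.diag([1,-1,-1.])
st();print(*rel(np.array([.4957,.2888,.114+.2465]),Rd))
E
```

```text
37.5 q [49.607, 8.642, -5.85, -0.305, -75.601, 33.414] p [0.4944, 0.2866, 0.4766] o [-179.915, 0.298, -7.055] F [-0.3 -0.4 -0. ] 0.0134
[ 0.0017 -0.0021  0.1161] [-0.0015  0.0052 -0.001 ]
```

Emit:
{"method": "carry_out", "body": {
  "moves": "0 0.001 -0.001 0.03 -0.001 0.005 -0.001;0 0.002 -0.002 0.06 -0.001 0.005 -0.001;0 0.002 -0.002 0.09 -0.001 0.005 -0.001;0 0.002 -0.002 0.116 -0.001 0.005 -0.001;0 0.002 -0.002 0.116 -0.001 0.005 -0.001;0 0.002 -0.002 0.116 -0.001 0.005 -0.001"
}}

```text
clock: 38.1
tool_pos: [0.4963, 0.289, 0.3611]
orientation: [180.0, 0.0, -7.0]
force: [-0.1, 0.2, 0.5]
opening: 0.0133
```

```bash
python3 look.py 24; python3 - <<'E'
import cv2
a=cv2.imread('pics/wrist24.png')[180:330,240:400];cv2.imwrite('pics/z24w.png',cv2.resize(a,(640,600),interpolation=cv2.INTER_CUBIC))
b=cv2.imread('pics/scene24.png')[270:330,440:520];c=cv2.imread('pics/side24.png')[160:220,190:270]
import numpy as np
cv2.imwrite('pics/z24.png',np.hstack([cv2.resize(b,(400,300),interpolation=cv2.INTER_CUBIC),cv2.resize(c,(400,300),interpolation=cv2.INTER_CUBIC)]))
E
```

```text
38.1 q [49.729, 13.01, -15.878, 0.008, -61.127, 33.306] p [0.4963, 0.289, 0.3611] o [179.984, 0.003, -6.961] F [-0.1  0.2  0.5] 0.0133
tip [0.4962 0.289  0.1146]
scene drain_hole [475.5 298.9] 0.58 [0.4995 0.286  0.1   ]
scene sample_hole [501.9 288.1] 0.79 [0.4271 0.3036 0.1   ]
scene sample_hole [478.6 298.6] 0.37 [0.494  0.2899 0.1   ]
scene pin_tip [482.7 294.2] 0.67 [0.4934 0.2964 0.1146]
scene pred tip [478.7594 293.1653]
side drain_hole [231.5 195.6] 0.59 [0.4946 0.267  0.1   ]
side sample_hole [203.6 200.4] 0.66 [0.4193 0.2726 0.1   ]
side sample_hole [262.1 227.1] 0.33 [0.5078 0.0534 0.1   ]
side pin_tip [226.8 186.3] 0.45 [0.4931 0.3022 0.1146]
side pin_tip [261.1 226.8] 0.18 [0.4982 0.0292 0.1146]
side pred tip [229.1978 187.7431]
wrist drain_hole [320.1 261.1] 0.95 [0.4957 0.2887 0.1   ]
wrist pin_tip [317.5 269.3] 0.89 [0.4954 0.2904 0.1146]
wrist pred tip [319.6587 267.7016]
```

View pics/z24w.png

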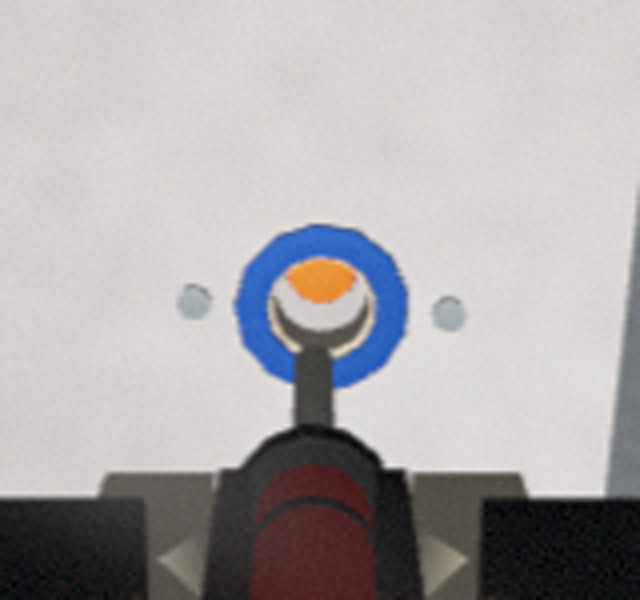

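View pics/z24.png

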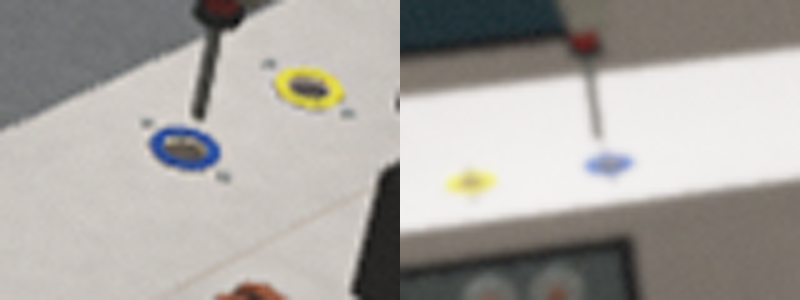

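```bash
python3 - <<'E'
from h import *
np.set_printoptions(precision=4,suppress=True)
p,R=pose();tip=p+R.apply([0,0,.2465])
P={n:ctrl.snapshot(n) for n in('scene','side','wrist')}
for n,h,t in(('wrist',(320.5,256.8),(318.5,266.8)),('scene',(477,299.8),(479.8,293.6)),('side',(232,192.8),(229.6,187.6))):
    H=onz(P[n],h,.1);T=onz(P[n],t,tip[2]);print(n,'hole',H,'tip seen',T,'move',(H-T)[:2],'hole-fk',(H-tip)[:2])
E
```

```text
wrist hole [0.4982 0.2872 0.1   ] tip seen [0.4963 0.2887 0.1141] move [ 0.0018 -0.0016] hole-fk [ 0.0023 -0.0018]
scene hole [0.4998 0.2898 0.1   ] tip seen [0.4954 0.2909 0.1141] move [ 0.0045 -0.0011] hole-fk [0.0039 0.0009]
side hole [0.5012 0.2849 0.1   ] tip seen [0.4978 0.2905 0.1141] move [ 0.0034 -0.0056] hole-fk [ 0.0052 -0.0041]
```

Emit:
{"method": "carry_out", "body": {
  "moves": "0 0.003 0.002 0 0 0 0;0 0.003 0.002 0.004 0 0 0;0 0.003 0.002 0.009 0 0 0;0 0.003 0.002 0.009 0 0 0;0 0.003 0.002 0.009 0 0 0"
}}

```text
clock: 39.35
tool_pos: [0.4987, 0.2865, 0.3512]
orientation: [180.0, 0.0, -7.0]
force: [-0.3, 0.4, -0.4]
opening: 0.0136
```

```bash
python3 - <<'E'
from h import *
np.set_printoptions(precision=4,suppress=True)
st();p,R=pose();tip=p+R.apply([0,0,.2465]);print(tip)
P={n:ctrl.snapshot(n) for n in('scene','side','wrist')}
for n in P: print(n,proj(P[n],tip))
a=cv2.resize(P['wrist']['image'][220:300,270:370,::-1],(500,400),interpolation=cv2.INTER_CUBIC)
b=cv2.resize(P['scene']['image'][270:330,440:520,::-1],(400,300),interpolation=cv2.INTER_CUBIC);c=cv2.resize(P['side']['image'][160:220,190:270,::-1],(400,300),interpolation=cv2.INTER_CUBIC)
cv2.imwrite('pics/z25w.png',a);cv2.imwrite('pics/z25.png',np.hstack([b,c]))
E
```

```text
39.35 q [49.351, 13.577, -16.509, -0.028, -59.947, 33.686] p [0.4987, 0.2865, 0.3512] o [179.986, 0.039, -6.977] F [-0.3  0.4 -0.4] 0.0136
[0.4985 0.2865 0.1047]
scene [476.3102 296.9666]
side [230.6908 191.2276]
wrist [318.5985 267.5225]
```

View pics/z25w.png

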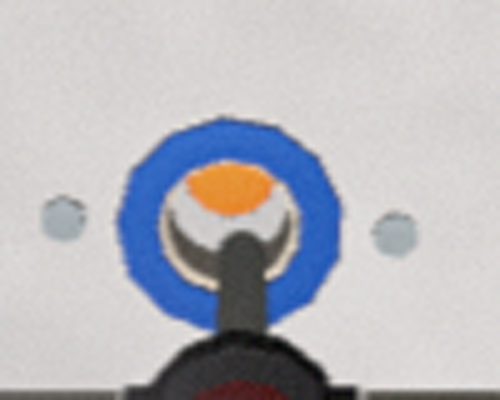

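View pics/z25.png

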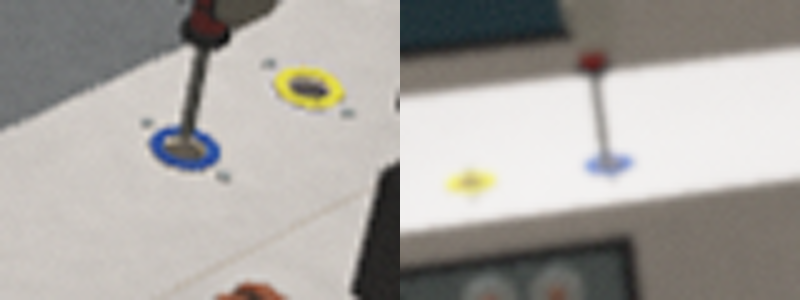

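Emit:
{"method": "carry_out", "body": {
  "moves": "0 0 -0.001 0.004 0 0 0;0 0 -0.001 0.009 0 0 0;0 0 -0.001 0.014 0 0 0;0 0 -0.001 0.019 0 0 0;0 0 -0.001 0.024 0 0 0;0 0 -0.001 0.024 0 0 0"
}}

```text
clock: 40.1
tool_pos: [0.4986, 0.2874, 0.3265]
orientation: [180.0, 0.1, -7.0]
force: [-0.2, 0.1, -0.2]
opening: 0.0137
```

```bash
python3 - <<'E'
from h import *
np.set_printoptions(precision=4,suppress=True)
s=st();p,R=pose();print(p+R.apply([0,0,.2465]),s['force'],s['moment'])
P={n:ctrl.snapshot(n) for n in('wrist','scene')}
a=cv2.resize(P['wrist']['image'][220:300,270:370,::-1],(500,400),interpolation=cv2.INTER_CUBIC)
b=cv2.resize(P['scene']['image'][270:330,440:520,::-1],(300,400)[::-1],interpolation=cv2.INTER_CUBIC)
b=cv2.copyMakeBorder(b,0,100,0,0,0);cv2.imwrite('pics/z26.png',np.hstack([cv2.resize(a,(400,400)),b]))
E
```

```text
40.1 q [49.412, 14.919, -18.241, -0.043, -56.923, 33.631] p [0.4986, 0.2874, 0.3265] o [179.951, 0.076, -6.98] F [-0.2  0.1 -0.2] 0.0137
[0.4982 0.2872 0.08  ] [-0.1604  0.143  -0.2349] [-0.0517 -0.055   0.025 ]
```

View pics/z26.png

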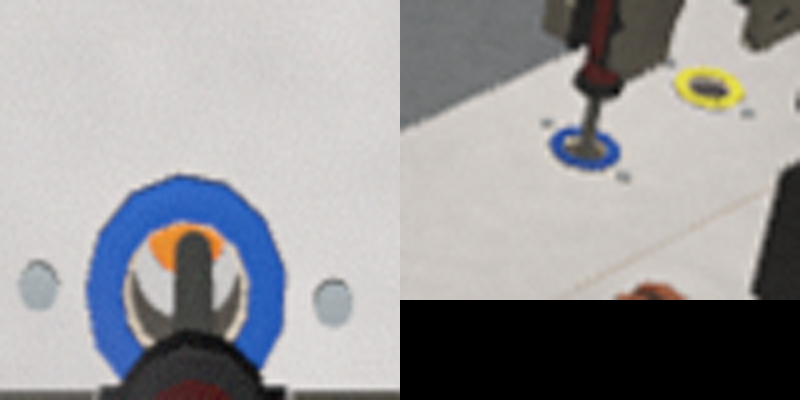

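Emit:
{"method": "carry_out", "body": {
  "moves": "0 0 0 0.001 0 0 0;0 0 0 0.002 0 0 0;0 0 0 0.003 0 0 0;0 0 0 0.004 0 0 0;0 0 0 0.005 0 0 0;0 0 0 0.006 0 0 0;0 0 0 0.006 0 0 0"
}}

```text
clock: 40.9
tool_pos: [0.4989, 0.2876, 0.3216]
orientation: [-180.0, 0.0, -7.0]
force: [-0.5, -0.3, 2.5]
opening: 0.0133
```

Emit:
{"method": "carry_out", "body": {
  "moves": "0 0 0 0.0005 0 0 0;0 0 0 0.001 0 0 0;0 0 0 0.001 0 0 0;0 0 0 0.001 0 0 0"
}}

```text
clock: 41.3
tool_pos: [0.4989, 0.2876, 0.3206]
orientation: [-180.0, 0.0, -7.0]
force: [-0.2, 0.9, 3.5]
opening: 0.0134
```

Emit:
{"method": "carry_out", "body": {
  "moves": "0 0 0 0.001 0 0 0;0 0 0 0.002 0 0 0;0 0 0 0.003 0 0 0;0 0 0 0.003 0 0 0"
}}

```text
clock: 41.7
tool_pos: [0.499, 0.2876, 0.3181]
orientation: [-180.0, -0.0, -7.0]
force: [-1.8, -0.7, 7.2]
opening: 0.0134
```

Emit:
{"method": "carry_out", "body": {
  "moves": "0 0 0 0.0005 0 0 0;0 0 0 0.001 0 0 0;0 0 0 0.001 0 0 0;0 0 0 0.001 0 0 0"
}}

```text
clock: 42.1
tool_pos: [0.499, 0.2876, 0.3179]
orientation: [-179.9, -0.1, -6.9]
force: [-3.0, -1.3, 12.3]
opening: 0.0135
```

Emit:
{"method": "carry_out", "body": {
  "moves": "0 0 0 0 0 0 0;0 0 0 0 0 0 0;0 0 0 0 0 0 0;0 0 0 0 0 0 0;0 0 0 0 0 0 0"
}}

```text
clock: 42.6
tool_pos: [0.499, 0.2876, 0.3179]
orientation: [-179.9, -0.1, -6.9]
force: [-1.6, -1.5, 12.9]
opening: 0.0131
```

```bash
python3 - <<'E'
from h import *
np.set_printoptions(precision=4,suppress=True)
s=st();p,R=pose();print('tip',p+R.apply([0,0,.2465]),s['moment'])
P={n:ctrl.snapshot(n) for n in('wrist','scene','side')}
for n in P: save(P[n],n+'30')
E
```

```text
42.6 q [49.413, 15.39, -18.881, 0.018, -55.642, 33.631] p [0.499, 0.2876, 0.3179] o [-179.936, -0.06, -6.947] F [-1.6 -1.5 12.9] 0.0131
tip [0.4993 0.2879 0.0714] [-0.6279  1.1781  0.0544]
```

View pics/wrist30.png

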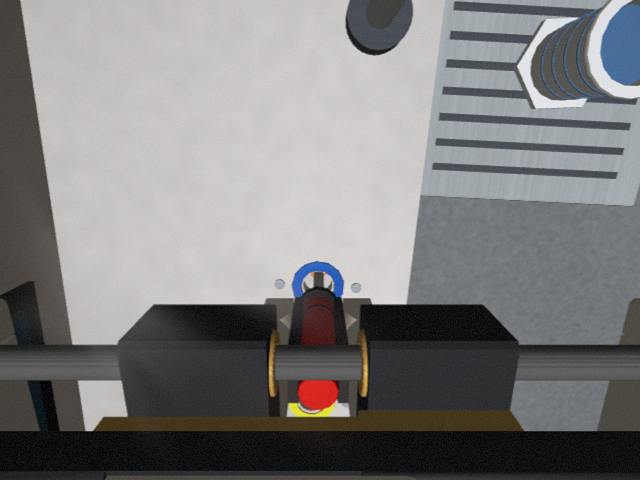

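View pics/scene30.png

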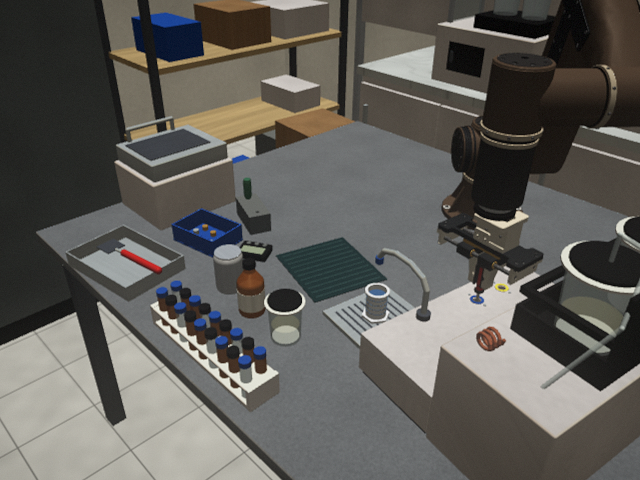

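```bash
python3 -c "
from h import *
st();print(ctrl.close_job());st()"
```

```text
42.75 q [49.414, 15.39, -18.88, 0.019, -55.642, 33.63] p [0.499, 0.2876, 0.3179] o [-179.935, -0.062, -6.946] F [-3.  -0.7 12.4] 0.0133
the job is handed in; nothing more can be done
None
the job is handed in; nothing more can be done
```

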